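# Pack the cleaned glass filters away with a fresh desiccant tin

### The job

Pack the cleaned glass filters away in the filter case: open its lid, take the spent desiccant tin out of the case and put it in the white tray, stand the fresh tin on the shelf in its place, and slide every filter from the drying rack upright and fully home into a slot of its own. Handle the glass gently - grip it with no more than 30 N and lower it without forcing, dropping or knocking it - then lower the lid shut without slamming it, and leave the camera, lens and blower where they are.

Things in the scene. Friction and masses are not known exactly. Their poses are not given: they have to be found in the camera images.
- case: Aluminium filter case, fixed, left or right on the bench: 115 (x) by 229 (y) by 112 mm high, 6 mm walls, flat lid. Origin: centre of its underside; x runs from the front wall (robot side) to the hinged far wall, y along its length. Inside, grey combs (8 mm deep, tops rounded, 96 mm above the bench) on front and back walls form 4 upright slots at 34 mm pitch along y; the +y end has a raised shelf.
- lid (a joint): Angle of the case's flat lid (115 x 229 x 10 mm, 0.35 kg) in rad: 0 shut, 2.1 the farthest open, leaning back. Hinged along the far (+x) top edge of the case, the front edge rises. The hinge is stiff (about 0.35 N m of friction) and the lid stays wherever it is left.
- lid_hinge (a point): Middle of the hinge axis, on the top edge of the case's far wall (112 mm above the bench); the axis runs along the case's y; the lid opens by a positive turn about it. The underside of the shut lid lies at this height.
- lid_handle (a point): Middle of the lid's handle: a round black bar 10 mm in diameter, 100 mm long along the case's y, on two posts; its centre line is 35 mm above the lid's outer face (45 mm above the plane of the hinge) and 95 mm from the hinge towards the front edge. The point turns with the lid.
- well (a point): Centre of the raised shelf for the desiccant tin, on its floor (60 mm above the bench, 52 mm below the rim of the case); axes as the case. The shelf is 103 (x) by 66 mm (y); towards the slots it has a lip 12 mm high.
- rack: Beech drying rack fixed on the bench (on the other side from the case), 112 (x) by 176 (y) by 36 mm high, with four grooves 10 mm wide and 24 mm deep along x, at y = -60, -20, 20 and 60 mm; their floors are 12 mm above the bench. Origin: centre of its underside. Filters stand in two to four of the grooves.
- tray: Small shallow white plastic tray for spent desiccant tins, fixed on the bench, 110 x 110 x 18 mm, wall and floor 4 mm. Origin: centre of its underside.
- tin_fresh: The fresh desiccant tin, a flat round aluminium tin with a perforated top, 44 mm in diameter, 26 mm high, 0.06 kg, standing loose on the bench between case and rack. Origin: centre of its underside, z up.
- tin_spent: The spent desiccant tin, same make and size as the fresh one, standing on the raised shelf in the case (hidden under the lid at first). Origin: centre of its underside.
- camera: Bystander: a black camera body with lens, 132 mm wide, 96 mm high, standing on the far side of the bench. Origin: centre of its underside.
- lens: Bystander: a black lens barrel, 68 mm in diameter, 70 mm high, standing on the far side of the bench. Origin: centre of its underside.
- blower: Bystander: a rubber air blower, 60 mm in diameter, 140 mm high, nozzle up, standing on the far side of the bench. Origin: centre of its underside.
- slot_1 (a point): Slot 1 of the case: middle of its floor (6 mm above the bench, 106 mm below the rim); axes as the case. 11 mm wide (y), 103 mm long (x), for one filter upright, faces looking along y; the seated filter's top edge is 6 mm below the rim. Between the combs it is open: 26 mm between the faces of neighbouring filters, 25 mm to the end wall.
- filter_1: Square photographic filter: glass in a slim black frame, 100 wide (x), 8 thick (y), 100 mm high (z), 0.15 kg, upright in a groove of the rack; may be absent. Origin: middle of its lower edge. The glass cracks if gripped with more than 30 N per finger (60 N both together) or it is knocked or pushed against the case or rack with more than 25 N.
- slot_2 (a point): Slot 2 of the case: middle of its floor (6 mm above the bench, 106 mm below the rim); axes as the case. 11 mm wide (y), 103 mm long (x), for one filter upright, faces looking along y; the seated filter's top edge is 6 mm below the rim. Between the combs it is open: 26 mm between the faces of neighbouring filters.
- filter_2: Square photographic filter: glass in a slim black frame, 100 wide (x), 8 thick (y), 100 mm high (z), 0.15 kg, upright in a groove of the rack; may be absent. Origin: middle of its lower edge. The glass cracks if gripped with more than 30 N per finger (60 N both together) or it is knocked or pushed against the case or rack with more than 25 N.
- slot_3 (a point): Slot 3 of the case: middle of its floor (6 mm above the bench, 106 mm below the rim); axes as the case. 11 mm wide (y), 103 mm long (x), for one filter upright, faces looking along y; the seated filter's top edge is 6 mm below the rim. Between the combs it is open: 26 mm between the faces of neighbouring filters.
- filter_3: Square photographic filter: glass in a slim black frame, 100 wide (x), 8 thick (y), 100 mm high (z), 0.15 kg, upright in a groove of the rack; may be absent. Origin: middle of its lower edge. The glass cracks if gripped with more than 30 N per finger (60 N both together) or it is knocked or pushed against the case or rack with more than 25 N.
- slot_4 (a point): Slot 4 of the case: middle of its floor (6 mm above the bench, 106 mm below the rim); axes as the case. 11 mm wide (y), 103 mm long (x), for one filter upright, faces looking along y; the seated filter's top edge is 6 mm below the rim. Between the combs it is open: 26 mm between the faces of neighbouring filters.
- filter_4: Square photographic filter: glass in a slim black frame, 100 wide (x), 8 thick (y), 100 mm high (z), 0.15 kg, upright in a groove of the rack; may be absent. Origin: middle of its lower edge. The glass cracks if gripped with more than 30 N per finger (60 N both together) or it is knocked or pushed against the case or rack with more than 25 N.
Mind the look-alikes: they are no part of the job. What is shaped like the tin_fresh but purple or turquoise is not meant.

How it is judged:
By the outcome, as a careful person would: the job done as asked, in the order asked, and still so for the second after the job is handed in, with the robot touching nothing.
Of filter_1, filter_2, filter_3, filter_4 only 2 to 4 are there at a start; the rules pass over those that are not, and their reading is None.
At some moment in a run one of tin_fresh may be knocked a few centimetres aside while the robot is not near it.
It also fails if it takes over 210 s, if anything falls off the work surface, if the arm or the gripper's body presses on something with over 40 N, if the wrist force passes 120 N, or if a joint passes its speed limit or range.

### The arm

A 6-joint arm with a two-finger parallel gripper is mounted at the origin on the work surface. World frame = base frame: x ahead of the robot, y to its left, z up, the work surface at z = 0. Lengths are in m, angles in degrees, forces in N, time in s.
With the tool pointing down it reaches from about 0.375 to 0.975 m from the base axis. Payload 3.8 kg.
Tool frame: the origin (TCP) lies midway between the tips of the shut fingers; the grasp point (between the pads) lies 19 mm behind it; z points along the fingers, y is the line along which they close (so a half turn about z gives the same grasp; the last joint's range is limited). The gripper opens to 85 mm and grips with 20 to 120 N. Pads are 22 mm wide; open, the fingers measure 114 mm over their backs; the gripper's body (76 mm by 85 mm) begins 54 mm behind the grasp point. The pads swing forward as they close: fully open they stand 13 mm farther back than shut.
Start: joints at [-78.26, 15.12, 91.902, -0, 72.978, -2.114], TCP at [0.162, -0.655, 0.199] pointing down, gripper open.
Joint ranges: [-150.88, 150.88], [-54.13, 125.18], [17.81, 147.31], [-75.09, 255.09], [0, 152.58], [-146.25, 146.25]. Speed limits (degrees/s): [147.25, 147.25, 180, 180, 180, 180].

### API

Orientations are given as [roll, pitch, yaw] about the fixed x, y, z axes, in that order (R = Rz(yaw) Ry(pitch) Rx(roll)).
In Python, from bench import readout, vision, job_done gives the robot as it stands. The module is installed in compiled form; this text tells all that it offers.
- The arm moves only by the shell command python3 -m creep 'ROWS'. ROWS is a JSON object of lists of equal length, an entry for each row: "linear": the shift along the world's x, y, z in units of 0.15 m (1.0 is 0.15 m), a list of three; "rot": the turn, a rotation vector about the world's x, y, z in units of 45 degrees (1.0 is 45 degrees), a list of three; "grip": the opening, from 0 (shut) to 1 (fully open). A call has 1 to 20 rows; each row shifts and turns the commanded pose from where the row before left it; what a row does not reach is not made up. A row lasts 1/8 s, in which the tool goes at most 62.5 mm and 10.7 degrees, less where a joint would pass 70% of its speed; a pose out of reach is approached as far as the arm can. A call with a number of a shift or a turn outside -1 to 1 is refused whole. A call with a gripper value outside its range is refused whole. The fingers move at their own pace and stop on an object; the grip force is fixed at half the most. Time passes only in rows, so rows that do not move let the fingers close. It gives the time, the measured TCP pose, the force, the opening and the grip force at its end, in the units of the state.
- readout.sense(): the state, without advancing time (a new reading comes with each control period).
- vision.camera(name): name is "side" or "top"; returns the picture (480x640x3 uint8, red, green, blue); there is no depth.
- vision.camera_info(name): a dict with "fx", "fy", "cx", "cy" (pixels), "k1" (the pictures are not rectified: a ray, as slopes to the right and down, at radius r is drawn at 1 + k1 r^2 times it, then the intrinsics apply), "R" (3x3) and "t" (3): a world point X has camera coordinates R X + t. Camera axes: x right, y down, z forward; pixel columns grow to the right and rows downward; lengths in m; the calibration is good to about 2 mm. A picture is of the moment at which its call begins. camera_info takes no time and is no camera call.
- job_done(): hands the job in; it is judged then, once.
The state is a dict: "t": time; "joint_positions": joint angles; "qvel": joint speeds; "joint_torque": joint torques, N m; "tool_pos": TCP position; "ee_rot": TCP orientation; "contact_force": force on the tool from outside, world axes, zero at the start; "torque": the same for the moment, N m; "finger_gap": finger opening in m; "grasp_force": force on a finger pad.
Only numpy, scipy, OpenCV 4.12 (cv2) and the standard library are available. Lean on these libraries where they do the work, as an engineer would, in place of code of your own. Each camera call takes 0.05 s, during which the arm holds its last target. There are 200 camera calls.

## Working session

There is one attempt and no reset: what is moved stays moved. The work goes in short steps, Python scripts to look and compute and a shell command to move; the robot and the scene stay as the last step left them, time stands still between calls to the robot, and variables do not carry over. Pictures are saved under pics/ and viewed, at most 14 in all, crops included, and the job is handed in when it is done.

```bash
mkdir -p pics
cat > h.py <<'E'
import cv2, numpy as np
from bench import readout, vision
from scipy.optimize import least_squares
def snap(name, f): 
    im=vision.camera(name); cv2.imwrite('pics/'+f,im[:,:,::-1]); return im
def proj(name,X):
    c=vision.camera_info(name); p=np.atleast_2d(X)@np.array(c['R']).T+np.array(c['t'])
    s=p[:,:2]/p[:,2:]; s=s*(1+c['k1']*(s**2).sum(1,keepdims=True))
    return s*[c['fx'],c['fy']]+[c['cx'],c['cy']]
def ray(name,uv):
    c=vision.camera_info(name); d=(np.array(uv,float)-[c['cx'],c['cy']])/[c['fx'],c['fy']]; s=d.copy()
    for _ in range(20): s=d/(1+c['k1']*(s**2).sum())
    R=np.array(c['R']); o=-R.T@np.array(c['t']); v=R.T@np.array([*s,1]); return o,v/np.linalg.norm(v)
def onz(name,uv,z):
    o,v=ray(name,uv); return o+v*(z-o[2])/v[2]
def tri(a,b):
    (o1,v1),(o2,v2)=ray('top',a),ray('side',b)
    s=np.linalg.lstsq(np.c_[v1,-v2],o2-o1,rcond=None)[0]; p,q=o1+v1*s[0],o2+v2*s[1]
    return (p+q)/2,np.linalg.norm(p-q)
E
python3 - <<'E'
from h import *
for n in('top','side'):
    snap(n,n+'0.png'); c=vision.camera_info(n); print(n,c, -np.array(c['R']).T@np.array(c['t']))
print(readout.sense())
E
```

```text
top {'fx': 448.87507874909124, 'fy': 448.87507874909124, 'cx': 325.0220047064307, 'cy': 238.48036069692165, 'k1': -0.05946814608669675, 'R': array([[-0.00715296, -0.99927174, -0.03748097],
       [-0.9859847 ,  0.01329567, -0.16630515],
       [ 0.16668237,  0.03576609, -0.98536175]]), 't': array([0.01785431, 0.60899943, 0.85172616])} [ 0.45862409 -0.02071866  0.94120731]
side {'fx': 584.9120226667999, 'fy': 584.9120226667999, 'cx': 320.9821649854214, 'cy': 237.22445824456847, 'k1': -0.14157557774869467, 'R': array([[-0.99161331, -0.12864479, -0.01239168],
       [-0.08803975,  0.74257826, -0.66394769],
       [ 0.0946152 , -0.6572884 , -0.74767635]]), 't': array([0.57694263, 0.14353302, 1.04136454])} [0.48621169 0.652113   0.88105134]
{'t': 0.1, 'joint_positions': array([-7.82605191e+01,  1.51650527e+01,  9.19758356e+01,  1.39641080e-03,
        7.29783703e+01, -2.11454515e+00]), 'qvel': array([-0.07421834, -0.04880213, -0.14961917,  0.03846247, -0.03639916,
        0.04756875]), 'joint_torque': array([ 5.18207125e-04, -5.16708505e+01, -3.68590236e+01, -7.19544983e-05,
        6.30070412e-03,  5.69431188e-05]), 'tool_pos': array([ 0.16147796, -0.65462566,  0.19796145]), 'ee_rot': array([-1.79880872e+02, -5.73380757e-03,  1.38536100e+01]), 'contact_force': array([ 0.29618872, -1.1021769 , -0.48254756]), 'torque': array([ 0.03197603, -0.0362247 ,  0.04361643]), 'grasp_force': 0.0, 'finger_gap': 0.08540761539986305}
```

View pics/top0.png

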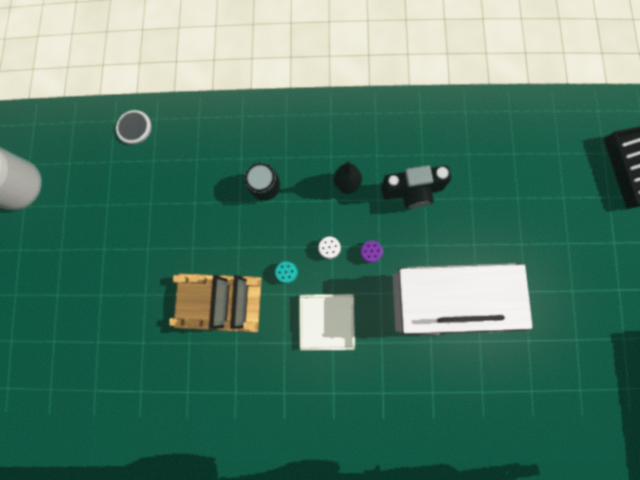

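View pics/side0.png

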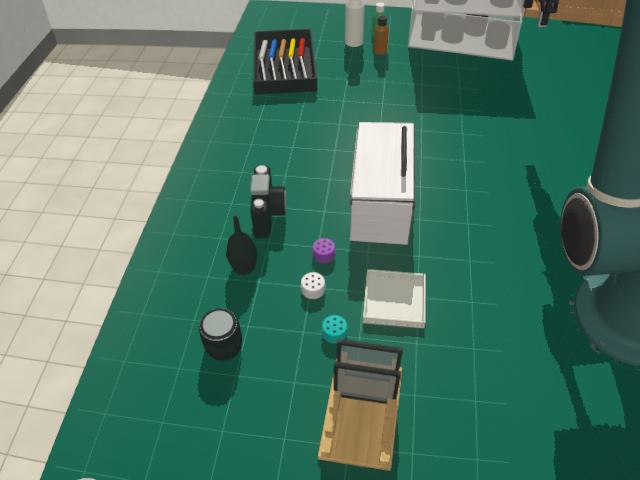

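Top view: lid is at (400–532, 265–333) with its handle at (440–505, 319). The rack is at (172–262, 274–332) with two filters at about x=220 and x=240. The white fresh tin is at (330,247) and the tray at (327,322). In the side view the tin is at (313,284), the case at (350–414, 122–242) and the rack at (320–402, 342–468). I'll zoom in for corners.

Run:
```python
import cv2,numpy as np
t=cv2.imread('pics/top0.png');s=cv2.imread('pics/side0.png')
def cr(im,x,y,w,h,k): 
    o=cv2.resize(im[y:y+h,x:x+w],None,fx=k,fy=k,interpolation=cv2.INTER_CUBIC)
    for i in range(0,w,20): cv2.putText(o,str(x+i),(i*k,8),0,.3,(0,0,255)); cv2.line(o,(i*k,10),(i*k,16),(0,0,255))
    for j in range(20,h,20): cv2.putText(o,str(y+j),(0,j*k),0,.3,(0,0,255)); cv2.line(o,(20,j*k),(26,j*k),(0,0,255))
    return o
m=np.zeros((600,800,3),np.uint8)
a=cr(t,385,250,160,100,3); m[:300,:480]=a
a=cr(s,335,115,100,140,3); m[:420,490:790]=a
a=cr(t,160,260,110,90,3); m[310:580,:330]=a
cv2.imwrite('pics/m1.png',m)
m=np.zeros((600,800,3),np.uint8)
m[:600,:400]=cr(s,310,330,100,150,4)
m[:360,410:770]=cr(t,270,230,120,120,3)
m[370:595,410:770]=cr(s,305,260,120,75,3)
cv2.imwrite('pics/m2.png',m)
```

```text
(no output)
```

View pics/m1.png

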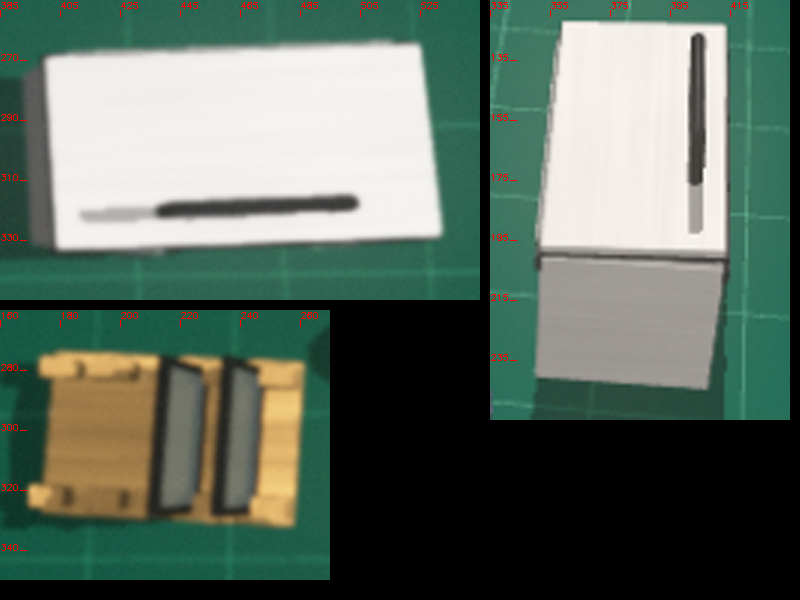

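View pics/m2.png

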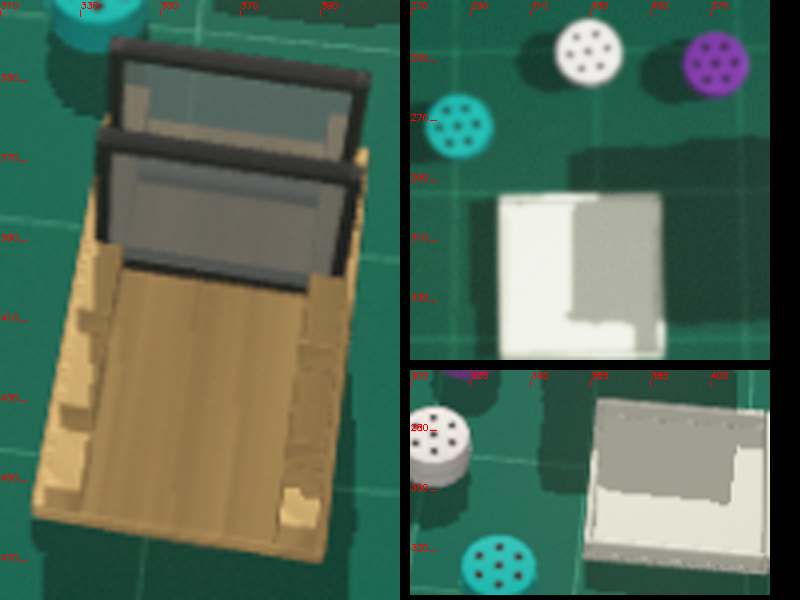

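Grooves 3 and 4 on the −y side hold two filters. I'll fit the poses from these corner pixels.

```bash
cat > fit.py <<'E'
from h import *
def fit(obs,x0):  # obs: (cam,uv,local xyz); fits x,y,yaw,dz
    def w(p,l): c,s=np.cos(p[2]),np.sin(p[2]); return np.array([p[0]+c*l[0]-s*l[1],p[1]+s*l[0]+c*l[1],l[2]+p[3]])
    f=lambda p: np.concatenate([proj(n,w(p,l))[0]-uv for n,uv,l in obs])
    r=least_squares(f,x0+[0]); return r.x,np.abs(r.fun).reshape(-1,2).round(1).tolist()
E
python3 - <<'E'
from fit import *
a,b=.0575,.1145
T,S='top','side'
obs=[(T,(399.7,269.3),(a,b,.122)),(T,(525,264.3),(a,-b,.122)),(T,(532.3,329),(-a,-b,.122)),(T,(403.3,333.3),(-a,b,.122)),
(S,(359,122.3),(a,-b,.122)),(S,(413.7,123.3),(-a,-b,.122)),(S,(352,197.3),(a,b,.122)),(S,(414,200.3),(-a,b,.122)),(S,(350.3,240.7),(a,b,0)),(S,(407.7,244.7),(-a,b,0))]
p,r=fit(obs,[.4,-.3,0]); print('case',p[:2],np.degrees(p[2]),p[3],r)
print('handle',tri((438.3,320.3),(403.3,176.3)),tri((503,317.7),(404,127)))
for n,q in dict(f1p=((216,276),(338,340)),).items(): pass
L=[((216,276),(335,362.5)),((211.3,328),(400.5,371.8)),((236,276),(338,340)),((232.3,328),(402.5,348))]
for q in L: print('filt',*tri(*q))
a,b=.056,.088
print('rack',onz(T,(261,277.3),.036),onz(T,(258.3,331.7),.036),onz(S,(318.3,458.8),0),onz(S,(390.5,470.3),0))
print('tin',tri((330,247.3),(312.7,281)),onz(T,(330,247.3),.026))
print('tray',[onz(T,q,.018).round(3) for q in ((300,295.3),(354,294.3),(354.7,349.3),(300,349.3))])
E
```

```text
case [ 0.48379427 -0.24430522] 1.4999734881417612 -0.006202968002629881 [[0.4, 0.4], [0.7, 0.5], [1.7, 0.8], [0.5, 0.1], [0.3, 0.6], [0.4, 1.6], [0.2, 0.8], [0.0, 0.2], [0.3, 1.0], [0.1, 1.1]]
handle (array([ 0.44561644, -0.19382311,  0.11733139]), np.float64(0.0004487766532476936)) (array([ 0.45002403, -0.29692908,  0.15675582]), np.float64(0.001406482968898444))
filt [0.53113494 0.21628468 0.10470882] 0.00024842271698305684
filt [0.4336899  0.22173847 0.10679492] 0.0013039425374926684
filt [0.53081281 0.17759896 0.10633068] 0.0005031824863764004
filt [0.43319452 0.18179793 0.10883769] 0.0023682744317659646
rack [0.53353437 0.14284149 0.036     ] [0.42487909 0.14673025 0.036     ] [0.54338276 0.32823635 0.        ] [0.4323773  0.33340543 0.        ]
tin (array([0.59642427, 0.0025661 , 0.01770194]), np.float64(0.0006469615566347341)) [0.59486209 0.00236419 0.026     ]
tray [array([0.497, 0.065, 0.018]), array([ 0.498, -0.046,  0.018]), array([ 0.388, -0.045,  0.018]), array([0.389, 0.065, 0.018])]
```

Run:
```python
from fit import *
t=cv2.imread('pics/top0.png');s=cv2.imread('pics/side0.png')
def W(p,L):
    c,q=np.cos(p[2]),np.sin(p[2]);L=np.atleast_2d(L);return np.c_[p[0]+c*L[:,0]-q*L[:,1],p[1]+q*L[:,0]+c*L[:,1],L[:,2]]
k=4
T=cv2.resize(t,None,fx=k,fy=k,interpolation=2);S=cv2.resize(s,None,fx=k,fy=k,interpolation=2)
def box(p,a,b,z0,z1,col):
    for n,I in(('top',T),('side',S)):
        P=[]
        for z in(z0,z1):
            q=proj(n,W(p,[(a,b,z),(a,-b,z),(-a,-b,z),(-a,b,z)]));cv2.polylines(I,[np.int32(q*k+k/2)],True,col,1)
def ln(p,A,B,col):
    for n,I in(('top',T),('side',S)): q=np.int32(proj(n,W(p,[A,B]))*k+k/2); cv2.line(I,q[0].tolist(),q[1].tolist(),col,1)
c=(.4838,-.2443,.0262); box(c,.0575,.1145,0,.122,(0,0,255)); ln(c,(-.0375,-.05,.157),(-.0375,.05,.157),(0,0,255))
f=(.4823,.2202,.045)
r=(.4830,.2375,.042); box(r,.056,.088,0,.036,(255,0,0))
for y in(-.06,-.02): box((*W(r,(0,y,0))[0,:2],r[2]),.05,.004,.012,.112,(0,0,255))
m=np.zeros((600,800,3),np.uint8)
def put(I,x,y,w,h,X,Y): m[Y:Y+h*2,X:X+w*2]=cv2.resize(I[y*k:(y+h)*k,x*k:(x+w)*k],None,fx=.5,fy=.5,interpolation=cv2.INTER_AREA) 
def put4(I,x,y,w,h,X,Y): m[Y:Y+h*k,X:X+w*k]=I[y*k:(y+h)*k,x*k:(x+w)*k]
put4(T,392,255,85,75,0,0);put4(S,345,115,75,140,340,0);put4(T,165,265,100,73,0,305)
put(S,310,330,80,150,640,0);
cv2.imwrite('pics/m3.png',m)
print(proj('top',W(c,[(-.0375,.05,.157),(-.0375,-.05,.157)])),proj('side',W(c,[(-.0375,.05,.157),(-.0375,-.05,.157)])))
```

```text
[[444.06069693 321.08711603]
 [502.16473809 318.7172642 ]] [[405.41335253 160.20286984]
 [405.53724123 127.53973808]]
```

View pics/m3.png

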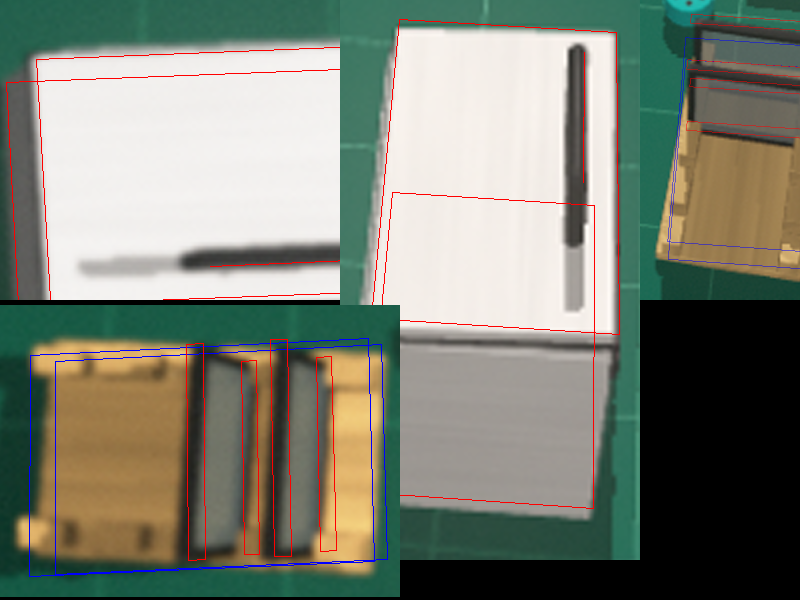

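```bash
cat > joint.py <<'E'
from h import *
import json,sys
from scipy.spatial.transform import Rotation as Ro
a,b=.0575,.1145; T,S='top','side'
o3=lambda u,v:(u-.33,v-.33)
O=[('c',T,o3(399.8,269),(a,b,.122)),('c',T,o3(525,264.3),(a,-b,.122)),('c',T,o3(532.3,329),(-a,-b,.122)),('c',T,o3(403.3,333.3),(-a,b,.122)),
('c',S,o3(359,121.9),(a,-b,.122)),('c',S,o3(414,123.1),(-a,-b,.122)),('c',S,o3(352,197.1),(a,b,.122)),('c',S,o3(414.1,199.6),(-a,b,.122)),('c',S,o3(350.3,240.7),(a,b,0)),('c',S,o3(407.8,244.5),(-a,b,0)),
('r',T,o3(216,276),(.05,-.016,.112)),('r',T,o3(211.3,328),(-.05,-.016,.112)),('r',T,o3(236,276),(.05,-.056,.112)),('r',T,o3(232.3,328),(-.05,-.056,.112)),
('r',S,o3(335,362.5),(.05,-.02,.112)),('r',S,o3(400.5,371.8),(-.05,-.02,.112)),('r',S,o3(338,340),(.05,-.06,.112)),('r',S,o3(402.5,348),(-.05,-.06,.112)),
('r',T,o3(261,277.3),(.056,-.088,.036)),('r',T,o3(258.3,331.7),(-.056,-.088,.036)),('r',S,o3(318.3,458.8),(.056,.088,0)),('r',S,o3(390.5,470.3),(-.056,.088,0)),
('y',T,o3(300,295.3),(.055,.055,.018)),('y',T,o3(354,294.3),(.055,-.055,.018)),('y',T,o3(354.7,349.3),(-.055,-.055,.018)),('y',T,o3(300,349.3),(-.055,.055,.018)),
('t',T,o3(330,247.3),(0,0,.026)),('t',S,o3(312.7,281),(0,0,.026))]
K='cryt'; CI={n:vision.camera_info(n) for n in(T,S)}
def pj(n,X,d):
    c=CI[n]; q=Ro.from_rotvec(d[3:]).as_matrix()@(np.array(c['R'])@X+c['t'])+d[:3]
    s=q[:2]/q[2]; s=s*(1+c['k1']*(s@s)); return s*[c['fx'],c['fy']]+[c['cx'],c['cy']]
def f(p):
    D={T:p[12:18],S:p[18:24]}; r=[]
    for k,n,uv,l in O:
        x,y,w=p[3*K.index(k):][:3]; c,s=np.cos(w),np.sin(w)
        r.extend(pj(n,np.array([x+c*l[0]-s*l[1],y+s*l[0]+c*l[1],l[2]]),D[n])-uv)
    return np.r_[np.array(r)/.6,p[12:15]/.002,p[15:18]/.004,p[18:21]/.002,p[21:24]/.004,p[11]]
if __name__=='__main__':
    r=least_squares(f,[.48,-.24,0,.48,.24,0,.44,0,0,.6,0,0]+[0]*12,loss='soft_l1',x_scale=[.01]*24)
    p=r.x; C=np.sqrt(np.diag(np.linalg.inv(r.jac.T@r.jac)))
    for i,k in enumerate(K): print(k,p[3*i:3*i+2].round(4),np.degrees(p[3*i+2]).round(2),C[3*i:3*i+3].round(4))
    print(p[12:].reshape(4,3).round(4)); print((f(p)[:2*len(O)]*.6).reshape(-1,2).round(1).tolist())
    json.dump(p.tolist(),open('p.json','w'))
E
python3 joint.py
```

```text
c [ 0.4855 -0.2342] 1.46 [0.0031 0.0032 0.0045]
r [0.4853 0.2439] -2.52 [0.0027 0.0027 0.0062]
y [0.445  0.0198] 0.08 [0.0031 0.0031 0.009 ]
t [0.597  0.0117] -0.0 [0.0031 0.0033 1.    ]
[[ 0.0005  0.0002  0.0015]
 [-0.0011  0.0096 -0.0008]
 [-0.0001  0.0001 -0.0005]
 [ 0.002   0.0011 -0.0007]]
[[0.1, 0.3], [0.4, 0.1], [-0.6, -0.5], [0.2, 0.1], [0.1, -0.6], [-0.3, 1.4], [-0.2, -0.2], [0.2, 1.4], [-0.0, -0.2], [0.1, -0.1], [-0.7, -1.3], [0.1, 0.6], [0.2, -0.5], [0.3, 1.6], [-1.5, -0.2], [0.3, 0.0], [-0.3, -0.5], [0.6, 0.6], [-0.1, -1.0], [-0.7, 0.4], [-0.2, -0.2], [0.5, -0.3], [0.2, -0.4], [-0.3, 0.1], [-0.0, 0.0], [0.1, 0.3], [0.3, -0.1], [0.0, 0.4]]
```

```bash
python3 -m creep '{"linear":[[0.158,0.23,0.072],[0.158,0.23,0.072],[0.158,0.23,0.072],[0.158,0.23,0.072],[0.158,0.23,0.072],[0.158,0.23,0.072],[0.158,0.23,0.072],[0.158,0.23,0.072],[0.158,0.23,0.072],[0.158,0.23,0.072],[0.158,0.23,0.072],[0.158,0.23,0.072],[0,0,0],[0,0,0]],"rot":[[0,0,0.144],[0,0,0.144],[0,0,0.144],[0,0,0.144],[0,0,0.144],[0,0,0.144],[0,0,0.144],[0,0,0.144],[0,0,0.144],[0,0,0.144],[0,0,0.144],[0,0,0.144],[0,0,0],[0,0,0]],"grip":[0.3,0.3,0.3,0.3,0.3,0.3,0.3,0.3,0.3,0.3,0.3,0.3,0.3,0.3]}'
python3 - <<'E'
from h import *
t=snap('top','t1.png');s=snap('side','s1.png')
print(readout.sense()['tool_pos'],proj('side',readout.sense()['tool_pos']),proj('top',readout.sense()['tool_pos']))
m=np.vstack([t[200:400,300:640],s[40:290,250:590]])[:,:,::-1]
m=np.hstack([cv2.resize(t[200:400,345:545],(400,400),interpolation=2),cv2.resize(s[60:300,320:520],(400,480),interpolation=2)[:400]])[:,:,::-1]
cv2.imwrite('pics/m4.png',m)
E
```

```text
t: 1.85
tool_pos: [0.4456, -0.2415, 0.3282]
ee_rot: [-179.9, 0.0, 91.6]
contact_force: [-0.2, -0.5, 0.8]
finger_gap: 0.0256
grasp_force: 0.0
[ 0.44517313 -0.24201107  0.3279872 ] [[414.80255919  68.05428728]] [[507.29498155 322.29947232]]
```

View pics/m4.png

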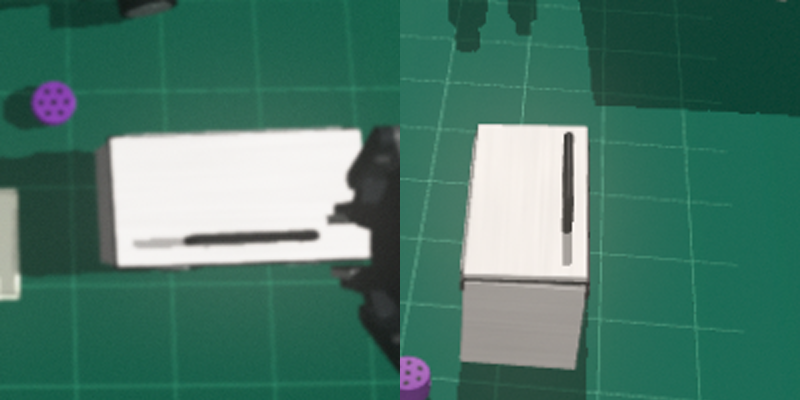

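Run:
```python
import cv2,numpy as np
t=cv2.imread('pics/t1.png');s=cv2.imread('pics/s1.png')
m=np.hstack([cv2.resize(t[270:370,490:590],(400,400),interpolation=2),cv2.resize(s[0:100,365:465],(400,400),interpolation=2)])
cv2.imwrite('pics/m5.png',m)
```

```text
(no output)
```

View pics/m5.png

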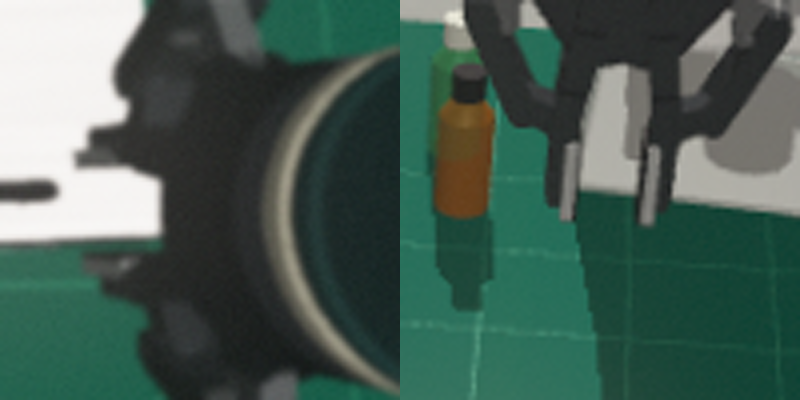

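Run:
```python
from h import *
from joint import pj
import json
p=np.array(json.load(open('p.json')))
for z in(.328,.334,.340):
    X=np.array([.4452,-.242+.011,z]); print(z,proj('top',X),proj('side',X),pj('top',X,p[12:18]),pj('side',X,p[18:24]))
```

```text
0.328 [[499.1268277  322.40894632]] [[414.69897743  71.47678607]] [503.93675938 322.98670114] [415.28786086  70.12456431]
0.334 [[500.67570348 322.485028  ]] [[415.03708596  68.47556399]] [505.49011038 323.06331624] [415.62463336  67.11916563]
0.34 [[502.25516878 322.56248881]] [[415.37711357  65.45134344]] [507.07413783 323.14131895] [415.96331036  64.09070074]
```

Side view: pad tips at about (416.5, 55). Top view: tips at about (510, 322.6). These don't match the prediction well, so I'll shut the fingers and go lower to get a cleaner anchor.

```bash
python3 -m creep '{"linear":[[0,0,-0.2],[0,0,-0.2],[0,0,-0.2],[0,0,-0.2],[0,0,0],[0,0,0],[0,0,0],[0,0,0]],"rot":[[0,0,0],[0,0,0],[0,0,0],[0,0,0],[0,0,0],[0,0,0],[0,0,0],[0,0,0]],"grip":[0,0,0,0,0,0,0,0]}'
python3 - <<'E'
from h import *
t=snap('top','t2.png');s=snap('side','s2.png')
X=readout.sense()['tool_pos'];print(X,readout.sense()['finger_gap'],proj('side',X+[0,.011,0]),proj('top',X+[0,.011,0]))
m=np.hstack([cv2.resize(t[270:370,430:530],(400,400),interpolation=2),cv2.resize(s[70:220,340:440],(400,600),interpolation=2)[:400]])[:,:,::-1]
cv2.imwrite('pics/m6.png',m)
E
```

```text
t: 2.95
tool_pos: [0.4468, -0.2419, 0.2102]
ee_rot: [179.9, 0.1, 91.6]
contact_force: [-0.3, 0.3, -0.3]
finger_gap: 0.0
grasp_force: 0.0
[ 0.44646906 -0.24158325  0.20962688] -0.0002597965902784865 [[407.72819123 126.33030325]] [[473.42263743 320.34437816]]
```

View pics/m6.png

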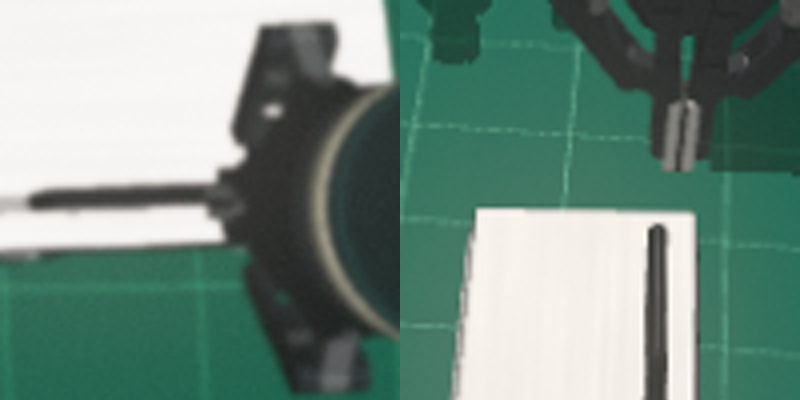

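```bash
python3 -m creep '{"linear":[[0.18,0,0],[0.18,0,0],[0,0,-0.12],[0,0,-0.12],[0,0,-0.12],[0,0,-0.12],[0,0,0],[0,0,0]],"rot":[[0,0,0],[0,0,0],[0,0,0],[0,0,0],[0,0,0],[0,0,0],[0,0,0],[0,0,0]],"grip":[0,0,0,0,0,0,0,0]}'
for i in 1; do python3 -m creep '{"linear":[[0,0,-0.02],[0,0,-0.02],[0,0,0]],"rot":[[0,0,0],[0,0,0],[0,0,0]],"grip":[0,0,0]}'; done; python3 -m creep '{"linear":[[0,0,-0.02],[0,0,-0.02],[0,0,0]],"rot":[[0,0,0],[0,0,0],[0,0,0]],"grip":[0,0,0]}'
```

```text
t: 4.05
tool_pos: [0.5002, -0.2416, 0.1371]
ee_rot: [180.0, 0.0, 91.6]
contact_force: [0.1, 0.2, 0.2]
finger_gap: 0.0002
grasp_force: 0.0
t: 4.42
tool_pos: [0.5, -0.2413, 0.1307]
ee_rot: [-180.0, -0.0, 91.6]
contact_force: [0.1, 0.9, 0.1]
finger_gap: 0.0001
grasp_force: 0.0
t: 4.8
tool_pos: [0.4997, -0.2412, 0.1243]
ee_rot: [-180.0, -0.0, 91.6]
contact_force: [-0.2, 0.2, -0.7]
finger_gap: -0.0001
grasp_force: 0.0
```

```bash
python3 -m creep '{"linear":[[0,0,-0.02],[0,0,0]],"rot":[[0,0,0],[0,0,0]],"grip":[0,0]}';  python3 -m creep '{"linear":[[0,0,-0.01],[0,0,0]],"rot":[[0,0,0],[0,0,0]],"grip":[0,0]}'
python3 - <<'E'
from h import *
t=snap('top','t3.png');s=snap('side','s3.png')
X=readout.sense()['tool_pos'];print(X,proj('side',X+[0,.011,0]),proj('top',X+[0,.011,0]))
m=np.hstack([cv2.resize(t[250:350,400:500],(400,400),interpolation=2),cv2.resize(s[100:250,330:430],(400,600),interpolation=2)[:400]])[:,:,::-1]
cv2.imwrite('pics/m7.png',m)
E
```

```text
t: 5.05
tool_pos: [0.4998, -0.2412, 0.1214]
ee_rot: [-180.0, -0.0, 91.6]
contact_force: [0.8, 0.6, 0.2]
finger_gap: -0.0003
grasp_force: 0.0
t: 5.3
tool_pos: [0.4999, -0.2413, 0.1202]
ee_rot: [-180.0, -0.0, 91.6]
contact_force: [-0.5, -1.7, -1.5]
finger_gap: -0.0003
grasp_force: 0.0
[ 0.50005242 -0.24138611  0.12031538] [[376.32460724 160.48940067]] [[457.49375615 289.75162489]]
```

View pics/m7.png

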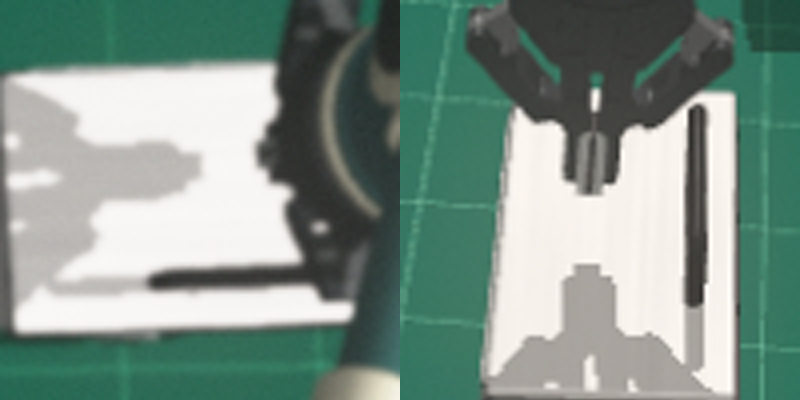

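The shut tip at (377,147) in the side view is still clear of its shadow on the lid. The real tip is therefore about 25 mm above the reported TCP, and I'll keep lowering in steps until it touches.

```bash
python3 -m creep '{"linear":[[0,0,-0.04],[0,0,-0.04],[0,0,0]],"rot":[[0,0,0],[0,0,0],[0,0,0]],"grip":[0,0,0]}'|grep -E 'pos|force'; for k in 1; do python3 -m creep '{"linear":[[0,0,-0.015],[0,0,0]],"rot":[[0,0,0],[0,0,0]],"grip":[0,0]}'|grep -E 'pos|contact'; python3 -m creep '{"linear":[[0,0,-0.015],[0,0,0]],"rot":[[0,0,0],[0,0,0]],"grip":[0,0]}'|grep -E 'pos|contact'; python3 -m creep '{"linear":[[0,0,-0.01],[0,0,0]],"rot":[[0,0,0],[0,0,0]],"grip":[0,0]}'|grep -E 'pos|contact'; done
```

```text
tool_pos: [0.4993, -0.241, 0.1072]
contact_force: [-1.0, 0.1, 0.3]
grasp_force: 0.0
tool_pos: [0.5, -0.2413, 0.1059]
contact_force: [0.4, 0.6, 0.3]
tool_pos: [0.4999, -0.2413, 0.1036]
contact_force: [-1.1, 0.7, 0.1]
tool_pos: [0.4999, -0.2413, 0.1021]
contact_force: [0.0, -0.2, 0.2]
```

```bash
R='rot'; python3 -m creep '{"linear":[[0,0,-0.015],[0,0,0]],"rot":[[0,0,0],[0,0,0]],"grip":[0,0]}'|grep -E 'pos|contact'; python3 -m creep '{"linear":[[0,0,-0.01],[0,0,0]],"rot":[[0,0,0],[0,0,0]],"grip":[0,0]}'|grep -E 'pos|contact'; python3 -m creep '{"linear":[[0,0,-0.01],[0,0,0]],"rot":[[0,0,0],[0,0,0]],"grip":[0,0]}'|grep -E 'pos|contact';  python3 -m creep '{"linear":[[0,0,-0.01],[0,0,0]],"rot":[[0,0,0],[0,0,0]],"grip":[0,0]}'|grep -E 'pos|contact'
python3 - <<'E'
from h import *
s=vision.camera('side');cv2.imwrite('pics/s4.png',s[:,:,::-1])
E
```

```text
tool_pos: [0.4998, -0.2413, 0.0998]
contact_force: [0.2, -0.3, 0.6]
tool_pos: [0.4999, -0.2413, 0.0984]
contact_force: [-0.6, -0.7, -0.3]
tool_pos: [0.4999, -0.2413, 0.0969]
contact_force: [0.4, 0.2, 0.5]
tool_pos: [0.4999, -0.2413, 0.0953]
contact_force: [-0.3, 0.7, -0.0]
```

```bash
python3 -m creep '{"linear":[[0,0,-0.01],[0,0,0]],"rot":[[0,0,0],[0,0,0]],"grip":[0,0]}'|grep -E 'pos|contact'; python3 -m creep '{"linear":[[0,0,-0.01],[0,0,0]],"rot":[[0,0,0],[0,0,0]],"grip":[0,0]}'|grep -E 'pos|contact'; python3 -m creep '{"linear":[[0,0,-0.01],[0,0,0]],"rot":[[0,0,0],[0,0,0]],"grip":[0,0]}'|grep -E 'pos|contact'
python3 - <<'E'
from h import *
t=vision.camera('top');s=vision.camera('side');
m=np.hstack([cv2.resize(t[250:350,400:500],(400,400),interpolation=2),cv2.resize(s[100:250,330:430],(400,600),interpolation=2)[:400]])[:,:,::-1]
cv2.imwrite('pics/m8.png',m)
E
```

```text
tool_pos: [0.4999, -0.2413, 0.0938]
contact_force: [-0.8, -0.5, 0.1]
tool_pos: [0.5001, -0.2414, 0.0925]
contact_force: [-1.0, 0.2, 0.6]
tool_pos: [0.4998, -0.2414, 0.0912]
contact_force: [-2.7, 0.2, 2.6]
```

View pics/m8.png

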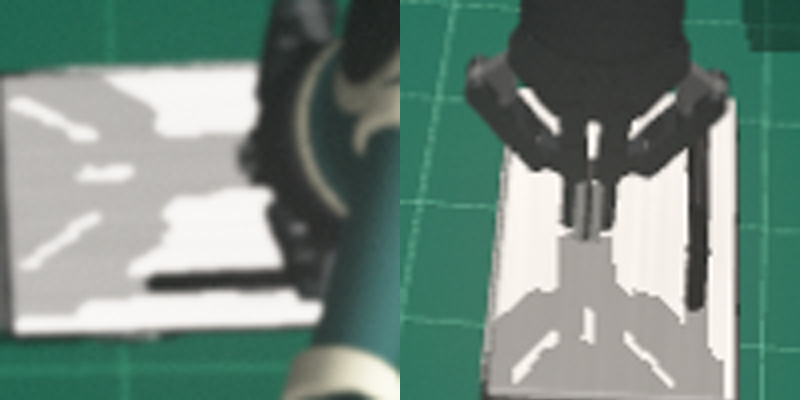

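Shut tips touch the lid at reported z≈0.0915, so the tool reads about 30 mm low (tip z = tool z + 0.030). At contact the tips are at (376.1,159.1) in the side view and (459.6,289.6) in the top view. I'll use that to correct the lid corners in each camera.

Run:
```python
from joint import *
tip=np.array([.4999,-.2414+.011])
a0={T:onz(T,(459.6,289.6),.122)[:2],S:onz(S,(376.1,159.1),.122)[:2]}
for n in(T,S):
    print(n,'tip cam-tool',a0[n]-tip)
    for z in (.122,):
        P=[(onz(n,uv,l[2])[:2],l[:2]) for k,nn,uv,l in O if k=='c' and nn==n and l[2]==z]
        A=np.array([q for q,_ in P]);L=np.array([l for _,l in P]);print(' corners',A.round(4).tolist())
        c=A.mean(0); e=A-c; w=np.arctan2((L[:,0]*e[:,1]-L[:,1]*e[:,0]).sum(),(L*e).sum()); print(' centre',c.round(4),np.degrees(w).round(2),'in tool frame',(c-(a0[n]-tip)).round(4), 'size',np.ptp(A,0))
    P=[(onz(n,uv,l[2])[:2]) for k,nn,uv,l in O if k=='r' and nn==n and l[2]==.112]; print(' filt',np.array(P).round(4).tolist())
    print(' tin',[onz(n,uv,.026)[:2].round(4) for k,nn,uv,l in O if k=='t' and nn==n], 'tray',np.mean([onz(n,uv,.018)[:2] for k,nn,uv,l in O if k=='y' and nn==n],0))
    c=CI[n]
print(tri((459.6,289.6),(376.1,159.1)))
```

```text
top tip cam-tool [ 0.00028985 -0.0033785 ]
 corners [[0.5395, -0.1264], [0.5451, -0.3555], [0.4287, -0.36], [0.4243, -0.129]]
 centre [ 0.4844 -0.2427] 1.34 in tool frame [ 0.4841 -0.2393] size [0.12078982 0.23362903]
 filt [[0.531, 0.2149], [0.4351, 0.2208], [0.5307, 0.1769], [0.4351, 0.1816]]
 tin [array([0.5956, 0.003 ])] tray [0.44397658 0.01043343]
side tip cam-tool [ 0.00082874 -0.00215028]
 corners [[0.5451, -0.3495], [0.429, -0.3597], [0.5388, -0.1211], [0.4243, -0.1282]]
 centre [ 0.4843 -0.2396] 1.97 in tool frame [ 0.4835 -0.2375] size [0.12082503 0.23859978]
 filt [[0.5314, 0.2199], [0.4339, 0.2242], [0.5313, 0.1805], [0.4328, 0.1832]]
 tin [array([0.5964, 0.0081])] tray nan
(array([ 0.50050839, -0.23415477,  0.12060117]), np.float64(0.0004948229001926298))
  return _methods._mean(a, axis=axis, dtype=dtype,
  ret = ret.dtype.type(ret / rcount)
```

```bash
python3 -m creep '{"linear":[[0,0,0.235],[0,0,0.235],[-0.178,0,0],[-0.178,0,0],[0,0,0],[0,0,0],[0,0,0],[0,0,-0.12],[0,0,-0.12],[0,0,-0.12],[0,0,0]],"rot":[[0,0,0],[0,0,0],[0,0,0],[0,0,0],[0,0,0],[0,0,0],[0,0,0],[0,0,0],[0,0,0],[0,0,0],[0,0,0]],"grip":[0.6,0.6,0.6,0.6,0.6,0.6,0.6,0.6,0.6,0.6,0.6]}'; python3 -m creep '{"linear":[[0,0,0],[0,0,0],[0,0,0],[0,0,0],[0,0,0],[0,0,0]],"rot":[[0,0,0],[0,0,0],[0,0,0],[0,0,0],[0,0,0],[0,0,0]],"grip":[0.35,0.25,0.2,0.15,0,0]}'
```

```text
t: 9.8
tool_pos: [0.4446, -0.2401, 0.1045]
ee_rot: [-179.7, -0.2, 91.6]
contact_force: [0.6, -0.9, -1.2]
finger_gap: 0.0511
grasp_force: 0.0
t: 10.55
tool_pos: [0.4472, -0.2415, 0.108]
ee_rot: [179.9, 0.0, 91.6]
contact_force: [1.4, -0.1, 0.1]
finger_gap: 0.0081
grasp_force: 58.5
```

Run:
```python
import numpy as np
th=np.radians(np.arange(0,112,6.)); r=np.hypot(.095,.045); f=np.arctan2(.045,.095)
x=-r*np.cos(f+th); z=r*np.sin(f+th)
print([[round(float(a),3),round(float(a)*.026,3),round(float(b),3)] for a,b in zip(np.diff(x)/.15,np.diff(z)/.15)])
```

```text
[[0.035, 0.001, 0.065], [0.041, 0.001, 0.061], [0.047, 0.001, 0.056], [0.053, 0.001, 0.051], [0.058, 0.002, 0.045], [0.062, 0.002, 0.038], [0.066, 0.002, 0.032], [0.069, 0.002, 0.025], [0.071, 0.002, 0.017], [0.073, 0.002, 0.01], [0.073, 0.002, 0.002], [0.073, 0.002, -0.006], [0.072, 0.002, -0.013], [0.07, 0.002, -0.021], [0.068, 0.002, -0.028], [0.065, 0.002, -0.035], [0.061, 0.002, -0.041], [0.056, 0.001, -0.047]]
```

```bash
python3 -m creep '{"linear":[[0.035,0.001,0.065],[0,0,0],[0.041,0.001,0.061],[0,0,0],[0.047,0.001,0.056],[0,0,0],[0.053,0.001,0.051],[0,0,0]],"rot":[[0,0,0],[0,0,0],[0,0,0],[0,0,0],[0,0,0],[0,0,0],[0,0,0],[0,0,0]],"grip":[0,0,0,0,0,0,0,0]}'; python3 -c "
from h import *
print(readout.sense()['torque']);cv2.imwrite('pics/s5.png',vision.camera('side')[:,:,::-1])"
```

```text
t: 11.55
tool_pos: [0.4722, -0.2409, 0.1418]
ee_rot: [-179.9, -0.0, 91.6]
contact_force: [1.4, -4.7, -8.0]
finger_gap: 0.0081
grasp_force: 58.9
[-0.67595455  0.21527115 -0.05020643]
```

```bash
python3 -m creep '{"linear":[[0.058,0.002,0.045],[0,0,0],[0.062,0.002,0.038],[0,0,0],[0.066,0.002,0.032],[0,0,0],[0.069,0.002,0.025],[0,0,0],[0.071,0.002,0.017],[0,0,0],[0.073,0.002,0.01],[0,0,0]],"rot":[[0,0,0],[0,0,0],[0,0,0],[0,0,0],[0,0,0],[0,0,0],[0,0,0],[0,0,0],[0,0,0],[0,0,0],[0,0,0],[0,0,0]],"grip":[0,0,0,0,0,0,0,0,0,0,0,0]}'; python3 -m creep '{"linear":[[0.073,0.002,0.002],[0,0,0],[0.073,0.002,-0.006],[0,0,0],[0.072,0.002,-0.013],[0,0,0],[0.07,0.002,-0.021],[0,0,0]],"rot":[[0,0,0],[0,0,0],[0,0,0],[0,0,0],[0,0,0],[0,0,0],[0,0,0],[0,0,0]],"grip":[0,0,0,0,0,0,0,0]}'
```

```text
t: 13.1
tool_pos: [0.5329, -0.2396, 0.1699]
ee_rot: [180.0, 0.1, 91.6]
contact_force: [-3.4, -3.5, 3.3]
finger_gap: 0.0079
grasp_force: 59.4
t: 14.1
tool_pos: [0.5777, -0.2386, 0.1644]
ee_rot: [179.8, 0.1, 91.6]
contact_force: [-0.4, -4.0, 4.9]
finger_gap: 0.0077
grasp_force: 60.3
```

```bash
python3 -m creep '{"linear":[[0.068,0.002,-0.028],[0,0,0],[0.065,0.002,-0.035],[0,0,0],[0.061,0.002,-0.041],[0,0,0],[0.056,0.001,-0.047],[0,0,0],[0,0,0]],"rot":[[0,0,0],[0,0,0],[0,0,0],[0,0,0],[0,0,0],[0,0,0],[0,0,0],[0,0,0],[0,0,0]],"grip":[0,0,0,0,0,0,0,0,0]}'; python3 -m creep '{"linear":[[0,0,0],[0,0,0],[0,0,0],[0,0,0],[0,0,0.1],[0,0,0.1],[0,0,0.1],[0,0,0.2],[0,0,0.2]],"rot":[[0,0,0],[0,0,0],[0,0,0],[0,0,0],[0,0,0],[0,0,0],[0,0,0],[0,0,0],[0,0,0]],"grip":[0.22,0.22,0.22,0.22,0.22,0.22,0.22,0.22,0.22]}'
```

```text
t: 15.22
tool_pos: [0.6123, -0.2378, 0.1428]
ee_rot: [-179.9, 0.1, 91.7]
contact_force: [-6.5, -4.0, 16.0]
finger_gap: 0.0069
grasp_force: 91.5
t: 16.35
tool_pos: [0.6136, -0.2362, 0.2451]
ee_rot: [-180.0, -0.1, 91.6]
contact_force: [-0.3, 0.5, 0.3]
finger_gap: 0.0186
grasp_force: 0.0
```

```bash
python3 -m creep '{"linear":[[-0.167,0.275,0.04],[-0.167,0.275,0.04],[-0.167,0.275,0.04],[-0.167,0.275,0.04],[-0.167,0.275,0.04],[-0.167,0.275,0.04],[-0.167,0.275,0.04],[-0.167,0.275,0.04],[0,0,0]],"rot":[[0,0,0],[0,0,0],[0,0,0],[0,0,0],[0,0,0],[0,0,0],[0,0,0],[0,0,0],[0,0,0]],"grip":[0.7,0.7,0.7,0.7,0.7,0.7,0.7,0.7,0.7]}'
python3 - <<'E'
from h import *
t=snap('top','t6.png');s=snap('side','s6.png')
m=np.zeros((600,800,3),np.uint8)
m[:400]=cv2.resize(t[245:345,370:570],(800,400),interpolation=2)[:,:,::-1]
m[:600,400:][400:]=cv2.resize(s[195:245,335:435],(400,200),interpolation=2)[:,:,::-1]
m[400:,:400]=cv2.resize(s[150:200,335:435],(400,200),interpolation=2)[:,:,::-1]
cv2.imwrite('pics/m9.png',m)
E
```

```text
t: 17.48
tool_pos: [0.4121, 0.0958, 0.2936]
ee_rot: [179.9, -0.1, 91.9]
contact_force: [-0.6, -0.8, -0.4]
finger_gap: 0.0598
grasp_force: 0.0
```

View pics/m9.png

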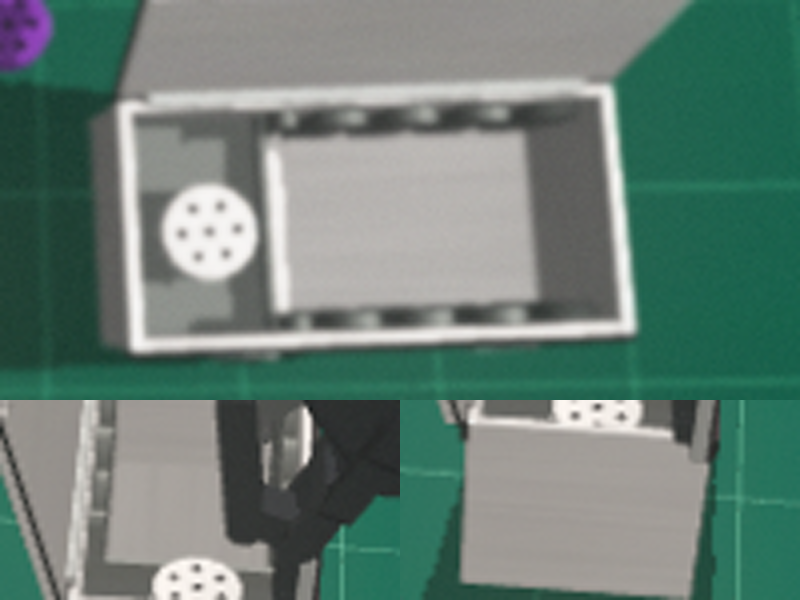

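Top view: the case is open and the spent tin is at (422, 302.4). The rim's outer corners are at about (398.9,270.1), (522.9,265.6), (528.9,327.9) and (402.6,332.9).

Run:
```python
from h import *
g=lambda x,y:(370+x/4-.375,245+y/4-.375)
L=np.array([(1,1),(1,-1),(-1,-1),(-1,1)])*[.0575,.1145]
A=np.array([onz('top',g(*q),.112)[:2] for q in((117,102),(613,84),(637,333),(132,353))])
c=A.mean(0);e=A-c;w=np.arctan2((L[:,0]*e[:,1]-L[:,1]*e[:,0]).sum(),(L*e).sum());print(A,c,np.degrees(w),'tool frame',c-[.0003,-.0034],'size',np.linalg.norm(A[0]-A[1]),np.linalg.norm(A[1]-A[2]))
t=onz('top',g(210,231),.086)[:2]; print('tin',t-[.0003,-.0034]); ts=onz('side',(384.1,197.4),.086)[:2];print('tin side',ts-[.0008,-.0021])
R=np.array([[np.cos(w),-np.sin(w)],[np.sin(w),np.cos(w)]]);print('local tin',R.T@(t-c))
```

```text
[[ 0.53785185 -0.12652526]
 [ 0.54311084 -0.35596132]
 [ 0.42983138 -0.35863829]
 [ 0.42404269 -0.12968196]] [ 0.48370919 -0.24270171] 1.3987300659803843 tool frame [ 0.48340919 -0.23930171] size 0.22949631599951334 0.11331108540555687
tin [ 0.47867995 -0.16811617]
tin side [ 0.47792118 -0.16137073]
local tin [-0.00299019  0.07127977]
```

```bash
python3 -m creep '{"linear":[[0.074,-0.29,-0.1],[0.074,-0.29,-0.1],[0.074,-0.29,-0.1],[0.074,-0.29,-0.1],[0.074,-0.29,-0.1],[0.074,-0.29,-0.1],[0,0,0],[0,0,0],[0,0,0]],"rot":[[0,0,0],[0,0,0],[0,0,0],[0,0,0],[0,0,0],[0,0,0],[0,0,0],[0,0,0],[0,0,0]],"grip":[0.62,0.62,0.62,0.62,0.62,0.62,0.62,0.62,0.62]}'
```

```text
t: 18.7
tool_pos: [0.4799, -0.1674, 0.2026]
ee_rot: [180.0, -0.0, 91.6]
contact_force: [-0.3, 0.4, -0.2]
finger_gap: 0.0527
grasp_force: 0.0
```

```bash
python3 -m creep '{"linear":[[-0.01,0.01,-0.2],[0,0,-0.2],[0,0,-0.2],[0,0,-0.2],[0,0,-0.1],[0,0,-0.1],[0,0,-0.1],[0,0,-0.03],[0,0,0],[0,0,0]],"rot":[[0,0,0],[0,0,0],[0,0,0],[0,0,0],[0,0,0],[0,0,0],[0,0,0],[0,0,0],[0,0,0],[0,0,0]],"grip":[0.62,0.62,0.62,0.62,0.62,0.62,0.62,0.62,0.62,0.62]}';  python3 -m creep '{"linear":[[0,0,0],[0,0,0],[0,0,0],[0,0,0]],"rot":[[0,0,0],[0,0,0],[0,0,0],[0,0,0]],"grip":[0.5,0.4,0.4,0.4]}'
```

```text
t: 19.95
tool_pos: [0.4795, -0.1666, 0.0338]
ee_rot: [179.9, 0.0, 91.6]
contact_force: [0.9, 1.0, 4.5]
finger_gap: 0.0529
grasp_force: 2.4
t: 20.45
tool_pos: [0.4792, -0.1666, 0.0337]
ee_rot: [179.9, 0.0, 91.6]
contact_force: [-1.6, 0.9, 6.9]
finger_gap: 0.0424
grasp_force: 60.0
```

```bash
python3 -m creep '{"linear":[[0,0,0.05],[0,0,0.1],[0,0,0.2],[0,0,0.2],[0,0,0.2],[0,0,0.2],[-0.059,0.3,0],[-0.059,0.3,0],[-0.059,0.3,0],[-0.059,0.3,0],[0,0,0],[0,0,0]],"rot":[[0,0,0],[0,0,0],[0,0,0],[0,0,0],[0,0,0],[0,0,0],[0,0,0],[0,0,0],[0,0,0],[0,0,0],[0,0,0],[0,0,0]],"grip":[0.4,0.4,0.4,0.4,0.4,0.4,0.4,0.4,0.4,0.4,0.4,0.4]}'
```

```text
t: 21.95
tool_pos: [0.443, 0.0136, 0.1757]
ee_rot: [180.0, 0.0, 91.7]
contact_force: [1.4, -0.7, -0.6]
finger_gap: 0.0419
grasp_force: 60.8
```

```bash
python3 -m creep '{"linear":[[0,0,-0.2],[0,0,-0.2],[0,0,-0.2],[0,0,-0.2],[0,0,-0.2],[0,0,-0.1],[0,0,-0.1],[0,0,-0.04],[0,0,-0.03],[0,0,-0.02],[0,0,0]],"rot":[[0,0,0],[0,0,0],[0,0,0],[0,0,0],[0,0,0],[0,0,0],[0,0,0],[0,0,0],[0,0,0],[0,0,0],[0,0,0]],"grip":[0.4,0.4,0.4,0.4,0.4,0.4,0.4,0.4,0.4,0.4,0.4]}'; python3 -m creep '{"linear":[[0,0,-0.01],[0,0,0]],"rot":[[0,0,0],[0,0,0]],"grip":[0.4,0.4]}'
```

```text
t: 23.32
tool_pos: [0.4431, 0.0139, -0.0181]
ee_rot: [180.0, 0.0, 91.6]
contact_force: [0.0, 0.0, 0.1]
finger_gap: 0.0421
grasp_force: 60.8
t: 23.58
tool_pos: [0.443, 0.0138, -0.0197]
ee_rot: [180.0, 0.0, 91.6]
contact_force: [-0.7, -0.0, -0.8]
finger_gap: 0.042
grasp_force: 60.8
```

```bash
python3 -m creep '{"linear":[[0,0,-0.01],[0,0,0]],"rot":[[0,0,0],[0,0,0]],"grip":[0.4,0.4]}';python3 -m creep '{"linear":[[0,0,-0.01],[0,0,0]],"rot":[[0,0,0],[0,0,0]],"grip":[0.4,0.4]}'
```

```text
t: 23.82
tool_pos: [0.4427, 0.0138, -0.0214]
ee_rot: [-180.0, -0.0, 91.6]
contact_force: [-0.2, 0.7, -0.3]
finger_gap: 0.042
grasp_force: 60.8
t: 24.08
tool_pos: [0.443, 0.0138, -0.0222]
ee_rot: [-180.0, 0.0, 91.6]
contact_force: [-2.7, 0.6, 6.0]
finger_gap: 0.0419
grasp_force: 61.4
```

```bash
python3 -m creep '{"linear":[[0,0,0],[0,0,0],[0,0,0],[0,0,0.2],[0,0,0.3],[0,0,0.3],[0,0,0.4],[0,0,0.3],[-0.04,-0.33,0],[-0.04,-0.33,0],[-0.04,-0.33,0],[-0.04,-0.33,0],[-0.04,-0.33,0],[0,0,0]],"rot":[[0,0,0],[0,0,0],[0,0,0],[0,0,0],[0,0,0],[0,0,0],[0,0,0],[0,0,0],[0,0,0],[0,0,0],[0,0,0],[0,0,0],[0,0,0],[0,0,0]],"grip":[0.62,0.62,0.62,0.62,0.62,0.62,0.62,0.62,0.62,0.62,0.62,0.62,0.62,0.62]}'
cat > tin.py <<'E'
from h import *
def white(n,im):
    h=cv2.cvtColor(im,cv2.COLOR_RGB2HSV); m=((h[:,:,1]<45)&(h[:,:,2]>140)).astype(np.uint8); m=cv2.morphologyEx(m,cv2.MORPH_CLOSE,np.ones((5,5)))
    k,l,s,c=cv2.connectedComponentsWithStats(m); return [(s[i].tolist(),c[i].round(1).tolist()) for i in range(1,k) if 80<s[i,4]<4000]
if __name__=='__main__':
    for n in('top','side'):
        for s,c in white(n,snap(n,n+'_n.png')):
            X=onz(n,c,.026)
            if .3<X[0]<.75 and abs(X[1])<.4: print(n,s,c,X[:2].round(4))
E
python3 tin.py
```

```text
t: 25.82
tool_pos: [0.4122, -0.2365, 0.202]
ee_rot: [-180.0, 0.0, 91.3]
contact_force: [0.7, -0.4, -0.3]
finger_gap: 0.0529
grasp_force: 0.0
top [248, 166, 24, 23, 427] [259.4, 176.9] [0.7487 0.1518]
top [407, 166, 26, 19, 369] [419.3, 175.0] [ 0.7466 -0.1876]
top [319, 236, 22, 23, 387] [329.3, 247.0] [0.5955 0.0038]
top [299, 294, 56, 57, 3044] [326.1, 322.0] [0.4432 0.0116]
side [251, 165, 18, 26, 363] [259.8, 179.0] [ 0.747  -0.2505]
side [363, 270, 63, 58, 3281] [395.0, 298.5] [0.4438 0.0304]
side [301, 272, 24, 26, 498] [312.4, 284.4] [0.5952 0.0166]
side [203, 311, 34, 29, 616] [217.9, 323.6] [0.7471 0.1215]
```

```bash
python3 -m creep '{"linear":[[0,0.326,0],[0,0.326,0],[0,0.326,0],[0,0.326,0],[0,0.326,0],[0.306,0,0],[0.306,0,0],[0.306,0,0],[0.306,0,0],[0,0,0],[0,0,0]],"rot":[[0,0,0],[0,0,0],[0,0,0],[0,0,0],[0,0,0],[0,0,0],[0,0,0],[0,0,0],[0,0,0],[0,0,0],[0,0,0]],"grip":[0.7,0.7,0.7,0.7,0.7,0.7,0.7,0.7,0.7,0.7,0.7]}'
```

```text
t: 27.3
tool_pos: [0.5953, 0.0122, 0.2016]
ee_rot: [-179.9, -0.0, 91.7]
contact_force: [0.0, 0.3, 0.1]
finger_gap: 0.0598
grasp_force: 0.0
```

```bash
python3 -m creep '{"linear":[[0,-0.02,-0.3],[0,0,-0.3],[0,0,-0.3],[0,0,-0.3],[0,0,-0.15],[0,0,-0.1],[0,0,-0.05],[0,0,0],[0,0,0]],"rot":[[0,0,0],[0,0,0],[0,0,0],[0,0,0],[0,0,0],[0,0,0],[0,0,0],[0,0,0],[0,0,0]],"grip":[0.7,0.7,0.7,0.7,0.7,0.7,0.7,0.7,0.7]}';  python3 -m creep '{"linear":[[0,0,0],[0,0,0],[0,0,0],[0,0,0],[0,0,0]],"rot":[[0,0,0],[0,0,0],[0,0,0],[0,0,0],[0,0,0]],"grip":[0.6,0.5,0.4,0.4,0.4]}'
```

```text
t: 28.42
tool_pos: [0.5976, 0.0078, -0.0215]
ee_rot: [179.9, 0.0, 91.6]
contact_force: [-0.4, -0.5, -0.3]
finger_gap: 0.0597
grasp_force: 0.0
t: 29.05
tool_pos: [0.5974, 0.0077, -0.0215]
ee_rot: [179.9, 0.0, 91.6]
contact_force: [-2.3, -0.6, 5.4]
finger_gap: 0.0416
grasp_force: 60.1
```

```bash
python3 -m creep '{"linear":[[0,0,0.07],[0,0,0.3],[0,0,0.4],[0,0,0.4],[0,0,0.3],[-0.259,0,0],[-0.259,0,0],[-0.259,0,0],[0,-0.288,0],[0,-0.288,0],[0,-0.288,0],[0,-0.288,0],[0,0,0],[0,0,0]],"rot":[[0,0,0],[0,0,0],[0,0,0],[0,0,0],[0,0,0],[0,0,0],[0,0,0],[0,0,0],[0,0,0],[0,0,0],[0,0,0],[0,0,0],[0,0,0],[0,0,0]],"grip":[0.4,0.4,0.4,0.4,0.4,0.4,0.4,0.4,0.4,0.4,0.4,0.4,0.4,0.4]}'
```

```text
t: 30.8
tool_pos: [0.4797, -0.1647, 0.1977]
ee_rot: [-180.0, -0.0, 91.6]
contact_force: [-0.1, 0.1, -0.8]
finger_gap: 0.0418
grasp_force: 61.0
```

```bash
python3 -m creep '{"linear":[[0.01,0,-0.3],[0,0,-0.3],[0,0,-0.2],[0,0,-0.1],[0,0,-0.1],[0,0,-0.03],[0,0,0],[0,0,0]],"rot":[[0,0,0],[0,0,0],[0,0,0],[0,0,0],[0,0,0],[0,0,0],[0,0,0],[0,0,0]],"grip":[0.4,0.4,0.4,0.4,0.4,0.4,0.4,0.4]}'; python3 -m creep '{"linear":[[0,0,-0.01],[0,0,0]],"rot":[[0,0,0],[0,0,0]],"grip":[0.4,0.4]}';python3 -m creep '{"linear":[[0,0,-0.01],[0,0,0]],"rot":[[0,0,0],[0,0,0]],"grip":[0.4,0.4]}'
```

```text
t: 31.8
tool_pos: [0.4823, -0.1654, 0.0442]
ee_rot: [179.9, 0.0, 91.6]
contact_force: [0.6, 0.7, -0.0]
finger_gap: 0.0415
grasp_force: 61.0
t: 32.05
tool_pos: [0.4815, -0.1651, 0.0419]
ee_rot: [180.0, 0.0, 91.6]
contact_force: [-0.0, 0.2, -0.4]
finger_gap: 0.0417
grasp_force: 61.0
t: 32.3
tool_pos: [0.4812, -0.165, 0.04]
ee_rot: [-180.0, -0.0, 91.6]
contact_force: [-0.5, 0.2, -0.8]
finger_gap: 0.0418
grasp_force: 61.0
```

```bash
python3 -m creep '{"linear":[[0,0,-0.01],[0,0,0]],"rot":[[0,0,0],[0,0,0]],"grip":[0.4,0.4]}';python3 -m creep '{"linear":[[0,0,-0.007],[0,0,0]],"rot":[[0,0,0],[0,0,0]],"grip":[0.4,0.4]}'
```

```text
t: 32.55
tool_pos: [0.4814, -0.165, 0.0386]
ee_rot: [-180.0, -0.0, 91.6]
contact_force: [0.4, -0.6, -0.3]
finger_gap: 0.0416
grasp_force: 61.1
t: 32.8
tool_pos: [0.4814, -0.165, 0.0385]
ee_rot: [-180.0, -0.0, 91.6]
contact_force: [-2.8, 1.0, 7.0]
finger_gap: 0.0417
grasp_force: 61.7
```

```bash
python3 -m creep '{"linear":[[0,0,0],[0,0,0],[0,0,0],[0,0,0.2],[0,0,0.3],[0,0,0.3],[0,0,0.28]],"rot":[[0,0,0],[0,0,0],[0,0,0],[0,0,0],[0,0,0],[0,0,0],[0,0,0]],"grip":[0.6,0.6,0.6,0.6,0.6,0.6,0.6]}';python3 -m creep '{"linear":[[0,0.192,0],[0,0.192,0],[0,0.192,0],[0,0.192,0],[0,0.192,0],[0,0.192,0],[0,0.192,0],[0,0.192,0],[0,0.192,0],[0,0.192,0],[0,0.192,0],[0,0.192,0],[0,0,0],[0,0,0]],"rot":[[0,0,-0.174],[0,0,-0.174],[0,0,-0.174],[0,0,-0.174],[0,0,-0.174],[0,0,-0.174],[0,0,-0.174],[0,0,-0.174],[0,0,-0.174],[0,0,-0.174],[0,0,-0.174],[0,0,-0.174],[0,0,0],[0,0,0]],"grip":[0.3,0.3,0.3,0.3,0.3,0.3,0.3,0.3,0.3,0.3,0.3,0.3,0.3,0.3]}'
```

```text
t: 33.67
tool_pos: [0.4814, -0.165, 0.2011]
ee_rot: [180.0, 0.0, 91.6]
contact_force: [0.7, 0.5, -0.6]
finger_gap: 0.0514
grasp_force: 0.0
t: 35.42
tool_pos: [0.4813, 0.1801, 0.1994]
ee_rot: [180.0, 0.0, -2.2]
contact_force: [-0.1, 0.3, -0.7]
finger_gap: 0.0254
grasp_force: 0.0
```

```bash
python3 -m creep '{"linear":[[0,0,-0.22],[0,0,-0.22],[0,0,-0.22],[0,0,0],[0,0,0]],"rot":[[0,0,0],[0,0,0],[0,0,0],[0,0,0],[0,0,0]],"grip":[0.3,0.3,0.3,0.3,0.3]}'
python3 - <<'E'
from h import *
t=snap('top','t7.png');s=snap('side','s7.png')
m=np.hstack([cv2.resize(t[250:350,165:265],(400,400),interpolation=2),cv2.resize(s[310:410,320:420],(400,400),interpolation=2)])[:,:,::-1]
cv2.imwrite('pics/m10.png',m)
X=readout.sense()['tool_pos'];print(proj('side',X+[0,0,.03]),proj('top',X+[0,0,.03]))
E
```

```text
t: 36.05
tool_pos: [0.4823, 0.1802, 0.1018]
ee_rot: [-180.0, -0.1, -2.4]
contact_force: [-0.7, -0.6, -0.9]
finger_gap: 0.0254
grasp_force: 0.0
[[369.90360206 335.76916095]] [[230.28823617 301.05753016]]
```

View pics/m10.png

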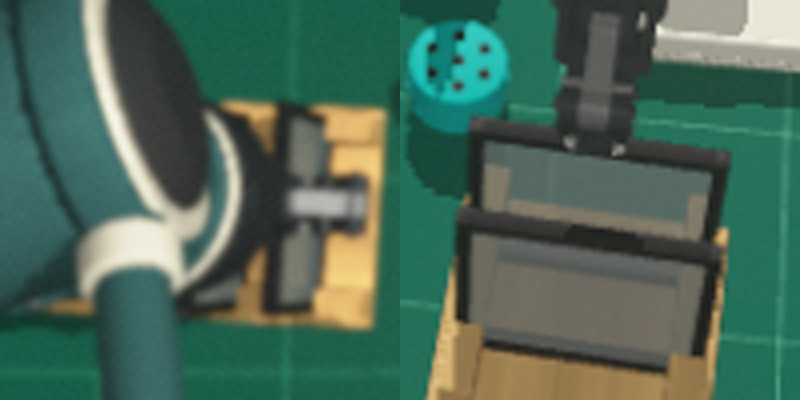

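```bash
python3 -m creep '{"linear":[[0,0,-0.05],[0,0,-0.05],[0,0,-0.03],[0,0,-0.03],[0,0,0]],"rot":[[0,0,0],[0,0,0],[0,0,0],[0,0,0],[0,0,0]],"grip":[0.3,0.3,0.3,0.3,0.3]}'; python3 -m creep '{"linear":[[0,0,-0.03],[0,0,-0.03],[0,0,-0.03],[0,0,0]],"rot":[[0,0,0],[0,0,0],[0,0,0],[0,0,0]],"grip":[0.3,0.3,0.3,0.3]}'; python3 -m creep '{"linear":[[0,0,-0.03],[0,0,-0.03],[0,0,-0.03],[0,0,0]],"rot":[[0,0,0],[0,0,0],[0,0,0],[0,0,0]],"grip":[0.3,0.28,0.26,0.24]}'
```

```text
t: 36.78
tool_pos: [0.481, 0.1805, 0.076]
ee_rot: [180.0, 0.1, -2.3]
contact_force: [-0.8, -0.1, -0.2]
finger_gap: 0.0257
grasp_force: 0.0
t: 37.28
tool_pos: [0.4809, 0.1804, 0.0625]
ee_rot: [180.0, 0.1, -2.3]
contact_force: [0.5, -0.3, -0.0]
finger_gap: 0.0258
grasp_force: 0.0
t: 37.78
tool_pos: [0.4809, 0.1804, 0.049]
ee_rot: [180.0, 0.1, -2.3]
contact_force: [-0.1, -1.1, 0.1]
finger_gap: 0.0203
grasp_force: 0.0
```

```bash
python3 - <<'E'
from h import *
t=snap('top','t8.png');s=snap('side','s8.png')
m=np.hstack([cv2.resize(t[250:350,165:265],(400,400),interpolation=2),cv2.resize(s[310:410,320:420],(400,400),interpolation=2)])[:,:,::-1]
cv2.imwrite('pics/m11.png',m)
E
for k in 1; do python3 -m creep '{"linear":[[0,0,0],[0,0,0]],"rot":[[0,0,0],[0,0,0]],"grip":[0.2,0.2]}'|tail -3; python3 -m creep '{"linear":[[0,0,0],[0,0,0]],"rot":[[0,0,0],[0,0,0]],"grip":[0.175,0.175]}'|tail -3; python3 -m creep '{"linear":[[0,0,0],[0,0,0]],"rot":[[0,0,0],[0,0,0]],"grip":[0.16,0.16]}'|tail -3; python3 -m creep '{"linear":[[0,0,0],[0,0,0]],"rot":[[0,0,0],[0,0,0]],"grip":[0.145,0.145]}'|tail -3;  done
```

```text
contact_force: [-1.3, -0.5, -0.4]
finger_gap: 0.0171
grasp_force: 0.0
contact_force: [0.6, 0.9, 0.7]
finger_gap: 0.0147
grasp_force: 0.0
contact_force: [-0.1, 0.3, -0.9]
finger_gap: 0.0138
grasp_force: 0.0
contact_force: [-0.4, 0.2, 0.2]
finger_gap: 0.0125
grasp_force: 0.0
```

```bash
for k in 1; do python3 -m creep '{"linear":[[0,0,0],[0,0,0]],"rot":[[0,0,0],[0,0,0]],"grip":[0.135,0.135]}'|tail -3; python3 -m creep '{"linear":[[0,0,0],[0,0,0]],"rot":[[0,0,0],[0,0,0]],"grip":[0.125,0.125]}'|tail -3; python3 -m creep '{"linear":[[0,0,0],[0,0,0]],"rot":[[0,0,0],[0,0,0]],"grip":[0.115,0.115]}'|tail -3;  done
```

```text
contact_force: [0.7, 1.0, -0.1]
finger_gap: 0.0116
grasp_force: 0.0
contact_force: [-0.3, -0.6, 0.3]
finger_gap: 0.0108
grasp_force: 0.0
contact_force: [0.2, -0.6, -0.7]
finger_gap: 0.0098
grasp_force: 0.0
```

```bash
for k in 1; do python3 -m creep '{"linear":[[0,0,0],[0,0,0]],"rot":[[0,0,0],[0,0,0]],"grip":[0.105,0.105]}'|tail -3; python3 -m creep '{"linear":[[0,0,0],[0,0,0]],"rot":[[0,0,0],[0,0,0]],"grip":[0.098,0.098]}'|tail -3; python3 -m creep '{"linear":[[0,0,0],[0,0,0]],"rot":[[0,0,0],[0,0,0]],"grip":[0.092,0.092]}'|tail -3;  done
```

```text
contact_force: [-0.2, 1.0, -0.3]
finger_gap: 0.0093
grasp_force: 0.0
contact_force: [-0.4, 0.2, 1.0]
finger_gap: 0.0085
grasp_force: 0.0
contact_force: [-0.1, -0.1, -0.1]
finger_gap: 0.0079
grasp_force: 3.9
```

```bash
python3 -m creep '{"linear":[[0,0,0],[0,0,0]],"rot":[[0,0,0],[0,0,0]],"grip":[0.089,0.089]}'|tail -3; python3 -m creep '{"linear":[[0,0,0],[0,0,0]],"rot":[[0,0,0],[0,0,0]],"grip":[0.086,0.086]}'|tail -3
```

```text
contact_force: [-0.2, 0.2, 0.1]
finger_gap: 0.0075
grasp_force: 10.9
contact_force: [0.5, 0.2, 0.5]
finger_gap: 0.0075
grasp_force: 17.8
```

```bash
python3 -m creep '{"linear":[[0,0,0.03],[0,0,0.05],[0,0,0.05],[0,0,0.05],[0,0,0.05],[0,0,0.1],[0,0,0.15],[0,0,0.2],[0,0,0.2],[0,0,0.1],[0,0,0],[0,0,0]],"rot":[[0,0,0],[0,0,0],[0,0,0],[0,0,0],[0,0,0],[0,0,0],[0,0,0],[0,0,0],[0,0,0],[0,0,0],[0,0,0],[0,0,0]],"grip":[0.086,0.086,0.086,0.086,0.086,0.086,0.086,0.086,0.086,0.086,0.086,0.086]}'
```

```text
t: 42.38
tool_pos: [0.4806, 0.1803, 0.1954]
ee_rot: [180.0, 0.1, -2.3]
contact_force: [0.0, -0.1, -1.4]
finger_gap: 0.0079
grasp_force: 17.8
```

```bash
python3 -m creep '{"linear":[[0,-0.1,0],[0,-0.205,0],[0,-0.205,0],[0,-0.205,0],[0,-0.205,0],[0,-0.205,0],[0,-0.205,0],[0,-0.205,0],[0,-0.205,0],[0,-0.205,0],[0,-0.205,0],[0,-0.205,0],[0,-0.205,0],[0,-0.205,0],[0.01,-0.109,0],[0,0,0],[0,0,0]],"rot":[[0,0,0.006],[0,0,0.006],[0,0,0.006],[0,0,0.006],[0,0,0.006],[0,0,0.006],[0,0,0.006],[0,0,0.006],[0,0,0.006],[0,0,0.006],[0,0,0.006],[0,0,0.006],[0,0,0.004],[0,0,0.003],[0,0,0.003],[0,0,0],[0,0,0]],"grip":[0.086,0.086,0.086,0.086,0.086,0.086,0.086,0.086,0.086,0.086,0.086,0.086,0.086,0.086,0.086,0.086,0.086]}'
```

```text
t: 44.5
tool_pos: [0.4826, -0.2497, 0.1962]
ee_rot: [-179.9, 0.0, 1.4]
contact_force: [0.1, -0.4, -0.5]
finger_gap: 0.0077
grasp_force: 17.9
```

```bash
python3 -m creep '{"linear":[[0,0,-0.1],[0,0,-0.1],[0,0,0],[0,0,0],[0,0,0]],"rot":[[0,0,0],[0,0,0],[0,0,0],[0,0,0],[0,0,0]],"grip":[0.086,0.086,0.086,0.086,0.086]}'
python3 - <<'E'
from h import *
t=snap('top','t9.png');s=snap('side','s9.png')
m=np.hstack([cv2.resize(t[250:350,395:495],(400,400),interpolation=2),cv2.resize(s[95:245,330:430],(400,600),interpolation=2)[:400]])
m=np.zeros((600,800,3),np.uint8); m[:400,:400]=cv2.resize(t[250:350,395:495],(400,400),interpolation=2); m[:,400:]=cv2.resize(s[75:225,330:430],(400,600),interpolation=2)
cv2.imwrite('pics/m12.png',m[:,:,::-1])
E
```

```text
t: 45.12
tool_pos: [0.4833, -0.2507, 0.1672]
ee_rot: [180.0, -0.0, 1.3]
contact_force: [0.8, 0.1, -0.4]
finger_gap: 0.008
grasp_force: 17.8
```

View pics/m12.png

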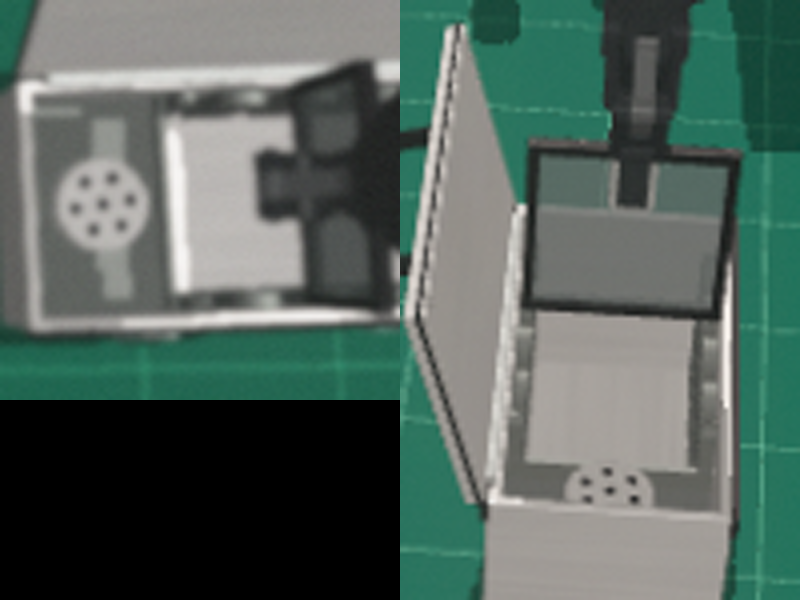

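Run:
```python
from h import *
z=.130
S=[onz('side',q,z)[:2]-[.0008,-.0021] for q in((360.35,150.9),(409.1,154.4))]
T=[onz('top',q,z)[:2]-[.0003,-.0034] for q in((467.1,272.1),(471.6,324.6))]
print('side',S,np.mean(S,0));print('top',T,np.mean(T,0))
g=lambda x,y:(395+x/4-.375,250+y/4-.375)
print('rim+y corners',[onz('top',g(*q),.112)[:2]-[.0003,-.0034] for q in((18,83),(30,330))])
h=lambda x,y:(330+(x-400)/4-.375,75+y/4-.375)
print('rim side +y',[onz('side',h(*q),.112)[:2]-[.0008,-.0021] for q in((489,500),(733,519))])
```

```text
side [array([ 0.53238739, -0.24219639]), array([ 0.43593065, -0.243191  ])] [ 0.48415902 -0.2426937 ]
top [array([ 0.53068772, -0.24348904]), array([ 0.43745274, -0.24639034])] [ 0.48407023 -0.24493969]
rim+y corners [array([ 0.53708395, -0.12357006]), array([ 0.42508581, -0.1254223 ])]
rim side +y [array([ 0.53756983, -0.12166299]), array([ 0.42404496, -0.122674  ])]
```

Run:
```python
from h import *
im=cv2.imread('pics/t6.png')
g=lambda x,y:(370+x/4-.375,245+y/4-.375)
w=np.radians(1.4);R=np.array([[np.cos(w),-np.sin(w)],[np.sin(w),np.cos(w)]])
def inv(p):  # pixel for local xyz in nominal top frame
    X=R@np.array(p[:2])+[.4837,-.2427]; return proj('top',[*X,p[2]])[0]
for lx in(.048,-.0485):
    ys=np.arange(-.1,.06,.002); px=np.array([inv((lx,y,.096)) for y in ys],np.float32)
    v=cv2.remap(cv2.cvtColor(im,cv2.COLOR_BGR2GRAY),px[:,0].reshape(1,-1),px[:,1].reshape(1,-1),cv2.INTER_LINEAR)[0]
    print(lx,[(int(round(y*1000)),int(a)) for y,a in zip(ys,v)])
```

```text
0.048 [(-100, 88), (-98, 90), (-96, 92), (-94, 91), (-92, 90), (-90, 85), (-88, 82), (-86, 78), (-84, 74), (-82, 69), (-80, 67), (-78, 65), (-76, 68), (-74, 74), (-72, 90), (-70, 118), (-68, 142), (-66, 153), (-64, 151), (-62, 137), (-60, 124), (-58, 111), (-56, 98), (-54, 86), (-52, 79), (-50, 73), (-48, 69), (-46, 65), (-44, 67), (-42, 71), (-40, 79), (-38, 95), (-36, 122), (-34, 148), (-32, 160), (-30, 158), (-28, 142), (-26, 129), (-24, 114), (-22, 100), (-20, 88), (-18, 79), (-16, 72), (-14, 69), (-12, 66), (-10, 68), (-8, 72), (-6, 82), (-4, 101), (-2, 128), (0, 148), (2, 156), (4, 151), (6, 137), (8, 125), (10, 111), (12, 98), (14, 88), (16, 79), (18, 71), (20, 65), (22, 66), (24, 70), (26, 77), (28, 95), (30, 128), (32, 146), (34, 136), (36, 110), (38, 82), (40, 68), (42, 68), (44, 78), (46, 87), (48, 84), (50, 85), (52, 92), (54, 97), (56, 99), (58, 99)]
-0.0485 [(-100, 101), (-98, 105), (-96, 106), (-94, 106), (-92, 105), (-90, 100), (-88, 96), (-86, 90), (-84, 84), (-82, 80), (-80, 75), (-78, 72), (-76, 72), (-74, 77), (-72, 92), (-70, 121), (-68, 151), (-66, 164), (-64, 164), (-62, 150), (-60, 134), (-58, 120), (-56, 108), (-54, 97), (-52, 90), (-50, 84), (-48, 79), (-46, 77), (-44, 77), (-42, 77), (-40, 81), (-38, 94), (-36, 125), (-34, 151), (-32, 164), (-30, 162), (-28, 152), (-26, 141), (-24, 127), (-22, 115), (-20, 105), (-18, 95), (-16, 90), (-14, 85), (-12, 83), (-10, 82), (-8, 84), (-6, 90), (-4, 105), (-2, 131), (0, 154), (2, 164), (4, 159), (6, 147), (8, 135), (10, 123), (12, 111), (14, 101), (16, 92), (18, 85), (20, 82), (22, 83), (24, 85), (26, 88), (28, 104), (30, 138), (32, 158), (34, 153), (36, 132), (38, 112), (40, 98), (42, 95), (44, 101), (46, 105), (48, 102), (50, 101), (52, 107), (54, 107), (56, 109), (58, 109)]
```

Side view: the held filter's lower corners are at (360,151) and (409,154). It is centred in x but about 1.7 mm too far +y for slot 3, so I'll shift it and lower slowly.

```bash
python3 -m creep '{"linear":[[0,-0.011,0],[0,0,-0.1],[0,0,-0.1],[0,0,-0.02],[0,0,0],[0,0,0]],"rot":[[0,0,0],[0,0,0],[0,0,0],[0,0,0],[0,0,0],[0,0,0]],"grip":[0.086,0.086,0.086,0.086,0.086,0.086]}'; python3 -m creep '{"linear":[[0,0,-0.02],[0,0,-0.02],[0,0,0]],"rot":[[0,0,0],[0,0,0],[0,0,0]],"grip":[0.086,0.086,0.086]}';python3 -m creep '{"linear":[[0,0,-0.015],[0,0,-0.015],[0,0,0]],"rot":[[0,0,0],[0,0,0],[0,0,0]],"grip":[0.086,0.086,0.086]}'
```

```text
t: 45.98
tool_pos: [0.483, -0.2523, 0.1338]
ee_rot: [180.0, -0.0, 1.3]
contact_force: [-0.2, -0.5, -1.0]
finger_gap: 0.0078
grasp_force: 17.9
t: 46.35
tool_pos: [0.4826, -0.252, 0.1273]
ee_rot: [-180.0, 0.0, 1.3]
contact_force: [0.4, -0.4, -1.6]
finger_gap: 0.0077
grasp_force: 17.9
t: 46.72
tool_pos: [0.4827, -0.252, 0.1228]
ee_rot: [-180.0, 0.0, 1.3]
contact_force: [0.2, 0.3, -0.2]
finger_gap: 0.0075
grasp_force: 17.9
```

```bash
python3 -m creep '{"linear":[[0,0,-0.02],[0,0,-0.02],[0,0,-0.02],[0,0,0]],"rot":[[0,0,0],[0,0,0],[0,0,0],[0,0,0]],"grip":[0.086,0.086,0.086,0.086]}'; python3 -m creep '{"linear":[[0,0,-0.02],[0,0,-0.02],[0,0,-0.02],[0,0,-0.02],[0,0,0]],"rot":[[0,0,0],[0,0,0],[0,0,0],[0,0,0],[0,0,0]],"grip":[0.086,0.086,0.086,0.086,0.086]}';python3 -m creep '{"linear":[[0,0,-0.02],[0,0,-0.02],[0,0,-0.02],[0,0,-0.02],[0,0,0]],"rot":[[0,0,0],[0,0,0],[0,0,0],[0,0,0],[0,0,0]],"grip":[0.086,0.086,0.086,0.086,0.086]}'
```

```text
t: 47.22
tool_pos: [0.4826, -0.252, 0.1137]
ee_rot: [-180.0, 0.0, 1.3]
contact_force: [-0.1, -0.1, -1.1]
finger_gap: 0.0077
grasp_force: 17.9
t: 47.85
tool_pos: [0.4826, -0.252, 0.1017]
ee_rot: [-180.0, 0.0, 1.3]
contact_force: [-0.1, -0.1, -0.2]
finger_gap: 0.0076
grasp_force: 17.9
t: 48.48
tool_pos: [0.4826, -0.252, 0.0897]
ee_rot: [-180.0, 0.0, 1.3]
contact_force: [0.2, -0.5, -1.4]
finger_gap: 0.0079
grasp_force: 17.9
```

Smooth so far; continuing to the floor (expected tool z ≈ 0.043).

```bash
python3 -m creep '{"linear":[[0,0,-0.03],[0,0,-0.03],[0,0,-0.03],[0,0,-0.03],[0,0,0]],"rot":[[0,0,0],[0,0,0],[0,0,0],[0,0,0],[0,0,0]],"grip":[0.086,0.086,0.086,0.086,0.086]}'|grep -E 'pos|cont'; python3 -m creep '{"linear":[[0,0,-0.03],[0,0,-0.03],[0,0,-0.03],[0,0,-0.02],[0,0,0]],"rot":[[0,0,0],[0,0,0],[0,0,0],[0,0,0],[0,0,0]],"grip":[0.086,0.086,0.086,0.086,0.086]}'|grep -E 'pos|cont'; python3 -m creep '{"linear":[[0,0,-0.02],[0,0,-0.01],[0,0,-0.01],[0,0,0]],"rot":[[0,0,0],[0,0,0],[0,0,0],[0,0,0]],"grip":[0.086,0.086,0.086,0.086]}'|grep -E 'pos|cont'
```

```text
tool_pos: [0.4824, -0.2519, 0.0714]
contact_force: [-0.1, -0.4, -1.6]
tool_pos: [0.4826, -0.252, 0.0552]
contact_force: [0.0, -0.3, -0.8]
tool_pos: [0.4828, -0.2521, 0.0495]
contact_force: [-0.5, 0.3, 0.1]
```

```bash
python3 -m creep '{"linear":[[0,0,-0.01],[0,0,-0.01],[0,0,0]],"rot":[[0,0,0],[0,0,0],[0,0,0]],"grip":[0.086,0.086,0.086]}'|grep -E 'pos|cont'; python3 -m creep '{"linear":[[0,0,-0.01],[0,0,0]],"rot":[[0,0,0],[0,0,0]],"grip":[0.086,0.086]}'|grep -E 'pos|cont'; python3 -m creep '{"linear":[[0,0,-0.007],[0,0,0]],"rot":[[0,0,0],[0,0,0]],"grip":[0.086,0.086]}'|grep -E 'pos|cont'
```

```text
tool_pos: [0.4828, -0.2521, 0.0464]
contact_force: [0.3, -0.6, -1.2]
tool_pos: [0.4828, -0.2521, 0.045]
contact_force: [-0.3, 0.4, -0.5]
tool_pos: [0.4828, -0.2521, 0.044]
contact_force: [0.3, 0.1, -0.1]
```

```bash
python3 -m creep '{"linear":[[0,0,-0.005],[0,0,0],[0,0,0]],"rot":[[0,0,0],[0,0,0],[0,0,0]],"grip":[0.086,0.086,0.086]}'|grep -E 'pos|cont'; python3 -m creep '{"linear":[[0,0,-0.004],[0,0,0],[0,0,0]],"rot":[[0,0,0],[0,0,0],[0,0,0]],"grip":[0.086,0.086,0.086]}'|grep -E 'pos|cont'
```

```text
tool_pos: [0.4832, -0.2522, 0.0437]
contact_force: [0.2, -0.2, 1.4]
tool_pos: [0.4832, -0.2523, 0.0437]
contact_force: [-1.3, 1.2, 6.3]
```

```bash
python3 -m creep '{"linear":[[0,0,0],[0,0,0],[0,0,0],[0,0,0.05],[0,0,0.1],[0,0,0.2],[0,0,0.3],[0,0,0.37],[0,0,0]],"rot":[[0,0,0],[0,0,0],[0,0,0],[0,0,0],[0,0,0],[0,0,0],[0,0,0],[0,0,0],[0,0,0]],"grip":[0.12,0.18,0.24,0.24,0.24,0.24,0.24,0.24,0.24]}'; python3 -m creep '{"linear":[[0,0.225,0],[0,0.225,0],[0,0.225,0],[0,0.225,0],[0,0.225,0],[0,0.225,0],[0,0.225,0],[0,0.225,0],[0,0.225,0],[0,0.225,0],[0,0.225,0],[0,0.225,0],[0,0.225,0],[0,0.225,0],[0,0,0],[0,0,0]],"rot":[[0,0,-0.006],[0,0,-0.006],[0,0,-0.006],[0,0,-0.006],[0,0,-0.006],[0,0,-0.006],[0,0,-0.006],[0,0,-0.006],[0,0,-0.006],[0,0,-0.006],[0,0,-0.006],[0,0,-0.006],[0,0,-0.005],[0,0,-0.005],[0,0,0],[0,0,0]],"grip":[0.24,0.24,0.24,0.24,0.24,0.24,0.24,0.24,0.24,0.24,0.24,0.24,0.24,0.24,0.24,0.24]}'
```

```text
t: 52.98
tool_pos: [0.487, -0.2545, 0.2036]
ee_rot: [179.6, -0.7, 1.3]
contact_force: [0.2, -0.4, -0.1]
finger_gap: 0.0204
grasp_force: 0.0
t: 54.98
tool_pos: [0.4826, 0.2199, 0.1956]
ee_rot: [180.0, 0.0, -2.3]
contact_force: [0.7, 0.2, 0.1]
finger_gap: 0.0203
grasp_force: 0.0
```

```bash
python3 -m creep '{"linear":[[0,0,-0.2],[0,0,-0.2],[0,0,-0.2],[0,0,-0.05],[0,0,-0.05],[0,0,-0.03],[0,0,-0.03],[0,0,0]],"rot":[[0,0,0],[0,0,0],[0,0,0],[0,0,0],[0,0,0],[0,0,0],[0,0,0],[0,0,0]],"grip":[0.24,0.24,0.24,0.24,0.24,0.24,0.24,0.24]}'; python3 -m creep '{"linear":[[0,0,-0.03],[0,0,-0.03],[0,0,-0.03],[0,0,0]],"rot":[[0,0,0],[0,0,0],[0,0,0],[0,0,0]],"grip":[0.24,0.24,0.24,0.24]}'; python3 -m creep '{"linear":[[0,0,-0.04],[0,0,-0.04],[0,0,-0.04],[0,0,0]],"rot":[[0,0,0],[0,0,0],[0,0,0],[0,0,0]],"grip":[0.24,0.22,0.2,0.18]}'
```

```text
t: 55.98
tool_pos: [0.483, 0.2204, 0.0819]
ee_rot: [-180.0, -0.0, -2.3]
contact_force: [0.7, 0.1, -0.6]
finger_gap: 0.0202
grasp_force: 0.0
t: 56.48
tool_pos: [0.4824, 0.2201, 0.0675]
ee_rot: [180.0, 0.1, -2.3]
contact_force: [0.7, 0.1, 0.2]
finger_gap: 0.0204
grasp_force: 0.0
t: 56.98
tool_pos: [0.4822, 0.2201, 0.0494]
ee_rot: [180.0, 0.1, -2.3]
contact_force: [-0.7, 0.1, 0.2]
finger_gap: 0.0155
grasp_force: 0.0
```

```bash
python3 -m creep '{"linear":[[0,0,0],[0,0,0],[0,0,0]],"rot":[[0,0,0],[0,0,0],[0,0,0]],"grip":[0.16,0.15,0.14]}'|tail -3;python3 -m creep '{"linear":[[0,0,0],[0,0,0],[0,0,0]],"rot":[[0,0,0],[0,0,0],[0,0,0]],"grip":[0.135,0.13,0.13]}'|tail -3; python3 -m creep '{"linear":[[0,0,0],[0,0,0]],"rot":[[0,0,0],[0,0,0]],"grip":[0.12,0.12]}'|tail -3;python3 -m creep '{"linear":[[0,0,0],[0,0,0]],"rot":[[0,0,0],[0,0,0]],"grip":[0.11,0.11]}'|tail -3
```

```text
contact_force: [0.4, 0.4, -1.1]
finger_gap: 0.0123
grasp_force: 0.0
contact_force: [-0.7, 0.3, -0.2]
finger_gap: 0.0112
grasp_force: 0.0
contact_force: [-0.1, 0.3, -0.0]
finger_gap: 0.0103
grasp_force: 0.0
contact_force: [0.5, 0.1, 0.4]
finger_gap: 0.0097
grasp_force: 0.0
```

```bash
python3 -m creep '{"linear":[[0,0,0],[0,0,0]],"rot":[[0,0,0],[0,0,0]],"grip":[0.102,0.102]}'|tail -3;python3 -m creep '{"linear":[[0,0,0],[0,0,0]],"rot":[[0,0,0],[0,0,0]],"grip":[0.095,0.095]}'|tail -3; python3 -m creep '{"linear":[[0,0,0],[0,0,0]],"rot":[[0,0,0],[0,0,0]],"grip":[0.09,0.09]}'|tail -3;python3 -m creep '{"linear":[[0,0,0],[0,0,0]],"rot":[[0,0,0],[0,0,0]],"grip":[0.086,0.086]}'|tail -3
```

```text
contact_force: [-0.1, 0.6, 0.7]
finger_gap: 0.0087
grasp_force: 0.0
contact_force: [-0.2, 0.3, -0.2]
finger_gap: 0.0084
grasp_force: 1.0
contact_force: [-0.2, -0.0, 0.1]
finger_gap: 0.0079
grasp_force: 8.5
contact_force: [0.0, 0.2, -0.4]
finger_gap: 0.0074
grasp_force: 17.6
```

```bash
python3 -m creep '{"linear":[[0,0,0.03],[0,0,0.05],[0,0,0.05],[0,0,0.05],[0,0,0.05],[0,0,0.1],[0,0,0.15],[0,0,0.2],[0,0,0.2],[0,0,0.095],[0,0,0],[0,0,0]],"rot":[[0,0,0],[0,0,0],[0,0,0],[0,0,0],[0,0,0],[0,0,0],[0,0,0],[0,0,0],[0,0,0],[0,0,0],[0,0,0],[0,0,0]],"grip":[0.086,0.086,0.086,0.086,0.086,0.086,0.086,0.086,0.086,0.086,0.086,0.086]}'|tail -4;python3 -m creep '{"linear":[[0,-0.1,0],[0,-0.21,0],[0,-0.21,0],[0,-0.21,0],[0,-0.21,0],[0,-0.21,0],[0,-0.21,0],[0,-0.21,0],[0,-0.21,0],[0,-0.21,0],[0,-0.21,0],[0,-0.21,0],[0,-0.21,0],[0,-0.21,0],[0,-0.21,0],[0.006,-0.099,0],[0,0,-0.1],[0,0,-0.09],[0,0,0],[0,0,0]],"rot":[[0,0,0.005],[0,0,0.005],[0,0,0.005],[0,0,0.005],[0,0,0.005],[0,0,0.005],[0,0,0.005],[0,0,0.005],[0,0,0.005],[0,0,0.005],[0,0,0.005],[0,0,0.005],[0,0,0.005],[0,0,0.005],[0,0,0.005],[0,0,0.005],[0,0,0],[0,0,0],[0,0,0],[0,0,0]],"grip":[0.086,0.086,0.086,0.086,0.086,0.086,0.086,0.086,0.086,0.086,0.086,0.086,0.086,0.086,0.086,0.086,0.086,0.086,0.086,0.086]}'
python3 - <<'E'
from h import *
a=cv2.imread('pics/s9.png',0).astype(int); b=snap('side','s10.png'); b=cv2.cvtColor(b,cv2.COLOR_RGB2GRAY).astype(int)
for v in(114,120,126,132): print(v,a[v,358:372],b[v,358:372],'|',a[v,404:420],b[v,404:420])
E
```

```text
ee_rot: [179.9, 0.1, -2.3]
contact_force: [-1.1, -0.6, -2.3]
finger_gap: 0.0074
grasp_force: 17.6
t: 63.22
tool_pos: [0.4838, -0.2497, 0.1677]
ee_rot: [-180.0, 0.0, 1.3]
contact_force: [-0.4, 0.1, -1.4]
finger_gap: 0.0078
grasp_force: 17.6
114 [91 92 91 69 45 38 46 84 90 83 81 81 81 72] [90 92 92 79 49 39 36 71 76 74 74 71 70 70] | [32 34 40 39 41 41 41 42 47 55 57 66 80 88 88 89] [42 46 52 53 58 62 63 67 70 79 80 74 82 88 89 88]
120 [ 97  92  91  64  42  39  62  94 101 100 100 100 100 100] [ 96  92  93  70  45  40  49  94 100 100  99 100  99  99] | [ 99  99  98  98 100  98  96  80  31  34  54  81  88  87  88  89] [99 98 99 98 97 98 98 85 41 31 38 71 88 89 88 89]
126 [123 176 209 138  40  38  89 117 121 121 121 115 114 112] [122 176 208 146  53  40  77 115 121 121 119 115 112 113] | [99 99 99 98 99 98 89 43 34 46 71 89 87 89 86 89] [99 98 99 99 99 99 89 53 35 41 67 88 89 87 88 90]
132 [201 192 156  89  38  52 104 113 113 112 113 114 114 114] [201 192 190 126  40  41  99 113 113 113 113 113 113 113] | [114 113 114 114 113 105  55  32  35  56  83  89  89  90  88  88] [114 113 113 112 114 107  76  32  32  51  83  90  89  89  87  88]
```

```bash
python3 -m creep '{"linear":[[0,0,0],[0,0,0]],"rot":[[0,0,0],[0,0,0]],"grip":[0.086,0.086]}'|grep pos; python3 -m creep '{"linear":[[0.015,-0.15,0],[0,-0.15,0],[0,-0.16,0],[0,0,0],[0,0,0],[0,0,0]],"rot":[[0,0,0],[0,0,0],[0,0,0],[0,0,0],[0,0,0],[0,0,0]],"grip":[0.086,0.086,0.086,0.086,0.086,0.086]}'|grep -E 'pos|rot'; python3 -m creep '{"linear":[[0,0,0],[0,0,0]],"rot":[[0,0,0],[0,0,0]],"grip":[0.086,0.086]}'|grep -E 'pos|rot'
```

```text
tool_pos: [0.4842, -0.2505, 0.1685]
tool_pos: [0.4859, -0.3192, 0.1678]
ee_rot: [-180.0, 0.0, 1.3]
tool_pos: [0.4862, -0.3191, 0.1681]
ee_rot: [180.0, -0.0, 1.3]
```

```bash
python3 -m creep '{"linear":[[0,-0.007,0],[0,0,-0.1],[0,0,-0.1],[0,0,-0.03],[0,0,0],[0,0,0]],"rot":[[0,0,0],[0,0,0],[0,0,0],[0,0,0],[0,0,0],[0,0,0]],"grip":[0.086,0.086,0.086,0.086,0.086,0.086]}'|grep -E 'pos|cont'; python3 -m creep '{"linear":[[0,0,-0.015],[0,0,-0.015],[0,0,0]],"rot":[[0,0,0],[0,0,0],[0,0,0]],"grip":[0.086,0.086,0.086]}'|grep -E 'pos|cont';python3 -m creep '{"linear":[[0,0,-0.015],[0,0,-0.015],[0,0,0]],"rot":[[0,0,0],[0,0,0],[0,0,0]],"grip":[0.086,0.086,0.086]}'|grep -E 'pos|cont'; python3 -c "
from bench import readout;print(readout.sense()['contact_force'],readout.sense()['torque'])"
```

```text
tool_pos: [0.4863, -0.3208, 0.1338]
contact_force: [-0.1, -1.0, -1.6]
tool_pos: [0.4859, -0.3205, 0.1288]
contact_force: [-0.0, 0.1, -2.1]
tool_pos: [0.4858, -0.3204, 0.1241]
contact_force: [-0.9, 0.1, -1.2]
[-0.921182    0.11809906 -1.21824134] [-0.00219906  0.04844764  0.00113611]
```

```bash
python3 -m creep '{"linear":[[0,0,-0.02],[0,0,-0.02],[0,0,-0.02],[0,0,0]],"rot":[[0,0,0],[0,0,0],[0,0,0],[0,0,0]],"grip":[0.086,0.086,0.086,0.086]}'|grep -E 'pos|cont'; python3 -m creep '{"linear":[[0,0,-0.02],[0,0,-0.02],[0,0,-0.02],[0,0,-0.02],[0,0,0]],"rot":[[0,0,0],[0,0,0],[0,0,0],[0,0,0],[0,0,0]],"grip":[0.086,0.086,0.086,0.086,0.086]}'|grep -E 'pos|cont'; python3 -m creep '{"linear":[[0,0,-0.03],[0,0,-0.03],[0,0,-0.03],[0,0,-0.03],[0,0,0]],"rot":[[0,0,0],[0,0,0],[0,0,0],[0,0,0],[0,0,0]],"grip":[0.086,0.086,0.086,0.086,0.086]}'|grep -E 'pos|cont'
```

```text
tool_pos: [0.4858, -0.3203, 0.115]
contact_force: [0.1, -0.0, -2.2]
tool_pos: [0.4858, -0.3204, 0.103]
contact_force: [-0.5, -0.5, -2.9]
tool_pos: [0.4856, -0.3203, 0.0848]
contact_force: [-0.8, -0.2, -2.7]
```

```bash
python3 -m creep '{"linear":[[0,0,-0.03],[0,0,-0.03],[0,0,-0.03],[0,0,-0.03],[0,0,0]],"rot":[[0,0,0],[0,0,0],[0,0,0],[0,0,0],[0,0,0]],"grip":[0.086,0.086,0.086,0.086,0.086]}'|grep -E 'pos|cont'
```

```text
tool_pos: [0.4857, -0.3202, 0.0668]
contact_force: [-0.2, 0.4, -1.6]
```

```bash
python3 -m creep '{"linear":[[0,0,-0.03],[0,0,-0.03],[0,0,-0.03],[0,0,-0.02],[0,0,0]],"rot":[[0,0,0],[0,0,0],[0,0,0],[0,0,0],[0,0,0]],"grip":[0.086,0.086,0.086,0.086,0.086]}'|grep -E 'pos|cont'; python3 -m creep '{"linear":[[0,0,-0.01],[0,0,-0.01],[0,0,0]],"rot":[[0,0,0],[0,0,0],[0,0,0]],"grip":[0.086,0.086,0.086]}'|grep -E 'pos|cont'; python3 -m creep '{"linear":[[0,0,-0.006],[0,0,0],[0,0,0]],"rot":[[0,0,0],[0,0,0],[0,0,0]],"grip":[0.086,0.086,0.086]}'|grep -E 'pos|cont'
```

```text
tool_pos: [0.4858, -0.3203, 0.0505]
contact_force: [-1.2, 1.1, -2.2]
tool_pos: [0.486, -0.3205, 0.0479]
contact_force: [-0.0, 0.1, -1.9]
tool_pos: [0.4861, -0.3206, 0.0471]
contact_force: [-0.4, 0.4, -1.2]
```

```bash
python3 -m creep '{"linear":[[0,0,-0.01],[0,0,0],[0,0,0]],"rot":[[0,0,0],[0,0,0],[0,0,0]],"grip":[0.086,0.086,0.086]}'|grep -E 'pos|cont'; python3 -m creep '{"linear":[[0,0,-0.005],[0,0,0],[0,0,0]],"rot":[[0,0,0],[0,0,0],[0,0,0]],"grip":[0.086,0.086,0.086]}'|grep -E 'pos|cont'; python3 -m creep '{"linear":[[0,0,-0.005],[0,0,0],[0,0,0]],"rot":[[0,0,0],[0,0,0],[0,0,0]],"grip":[0.086,0.086,0.086]}'|grep -E 'pos|cont'
```

```text
tool_pos: [0.486, -0.3205, 0.0455]
contact_force: [0.3, 0.0, -2.6]
tool_pos: [0.4861, -0.3205, 0.0448]
contact_force: [0.1, 0.3, -1.2]
tool_pos: [0.4862, -0.3207, 0.0443]
contact_force: [0.1, -0.1, -1.5]
```

```bash
python3 -m creep '{"linear":[[0,0,-0.005],[0,0,0],[0,0,0]],"rot":[[0,0,0],[0,0,0],[0,0,0]],"grip":[0.086,0.086,0.086]}'|grep -E 'pos|cont'; python3 -m creep '{"linear":[[0,0,-0.003],[0,0,0],[0,0,0]],"rot":[[0,0,0],[0,0,0],[0,0,0]],"grip":[0.086,0.086,0.086]}'|grep -E 'pos|cont'
```

```text
tool_pos: [0.4863, -0.3208, 0.0443]
contact_force: [-1.7, 0.6, 5.5]
tool_pos: [0.4863, -0.3208, 0.0442]
contact_force: [-2.2, 0.8, 7.1]
```

```bash
python3 -m creep '{"linear":[[0,0,0],[0,0,0],[0,0,0],[0,0,0.05],[0,0,0.1],[0,0,0.2],[0,0,0.3],[0,0,0.35],[0,0,0.34],[0,0,0]],"rot":[[0,0,0],[0,0,0],[0,0,0],[0,0,0],[0,0,0],[0,0,0],[0,0,0],[0,0,0],[0,0,0],[0,0,0]],"grip":[0.12,0.18,0.22,0.22,0.22,0.22,0.22,0.22,0.22,0.22]}'|grep -E 'pos|cont'; python3 -m creep '{"linear":[[-0.057,-0.12,0.02],[-0.057,-0.12,0.02],[-0.057,-0.12,0.02],[-0.057,-0.12,0.02],[-0.057,-0.12,0.02],[-0.057,-0.12,0.02],[-0.057,-0.12,0.02],[-0.057,-0.12,0.02],[-0.057,-0.12,0.02],[-0.057,-0.12,0.02],[0,0,0],[0,0,0]],"rot":[[0,0,0.2],[0,0,0.2],[0,0,0.2],[0,0,0.2],[0,0,0.2],[0,0,0.2],[0,0,0.2],[0,0,0.2],[0,0,0.2],[0,0,0.2],[0,0,0],[0,0,0]],"grip":[0.22,0.22,0.22,0.22,0.22,0.22,0.22,0.22,0.22,0.22,0.22,0.22]}'
python3 - <<'E'
from h import *
t=snap('top','t11.png');s=snap('side','s11.png')
m=np.zeros((600,800,3),np.uint8); m[:320]=cv2.resize(t[220:380,160:560],(800,320),interpolation=2); m[320:,:400]=cv2.resize(t[245:315,400:500],(400,280),interpolation=2); m[320:,400:]=cv2.resize(s[145:285,320:520],(400,280),interpolation=2)
cv2.imwrite('pics/m13.png',m[:,:,::-1])
E
```

```text
tool_pos: [0.4893, -0.3228, 0.2519]
contact_force: [0.4, 0.4, -0.1]
t: 74.4
tool_pos: [0.4006, -0.4998, 0.2734]
ee_rot: [-180.0, -0.1, 91.1]
contact_force: [0.2, 0.2, 0.1]
finger_gap: 0.0185
grasp_force: 0.0
```

View pics/m13.png

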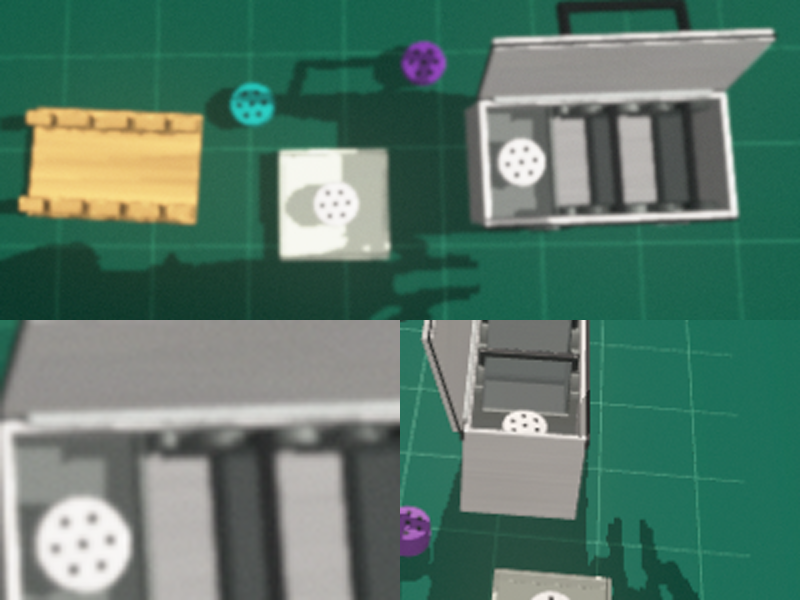

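The picture shows both filters seated in slots 1 and 3, the fresh tin on the shelf, the spent tin in the tray (mosaic 337,203), and the rack empty. Next I'll close the lid.

```bash
python3 -m creep '{"linear":[[0.177,0.219,0],[0.177,0.219,0],[0.177,0.219,0],[0.177,0.219,0],[0.177,0.219,0],[0.177,0.219,0],[0.177,0.219,0],[0.177,0.219,0],[0,0,0],[0,0,0]],"rot":[[0,0,0.011],[0,0,0],[0,0,0],[0,0,0],[0,0,0],[0,0,0],[0,0,0],[0,0,0],[0,0,0],[0,0,0]],"grip":[0.22,0.22,0.22,0.22,0.22,0.22,0.22,0.22,0.22,0.22]}'
```

```text
t: 75.75
tool_pos: [0.6127, -0.2373, 0.2737]
ee_rot: [-180.0, 0.0, 91.8]
contact_force: [0.4, 0.9, 1.1]
finger_gap: 0.019
grasp_force: 0.0
```

```bash
python3 -m creep '{"linear":[[0,0,-0.2],[0,0,-0.15],[0,0,-0.1],[0,0,-0.1],[0,0,0]],"rot":[[0,0,0],[0,0,0],[0,0,0],[0,0,0],[0,0,0]],"grip":[0.22,0.22,0.22,0.22,0.22]}'|grep -E 'pos|cont'; python3 -m creep '{"linear":[[0,0,-0.08],[0,0,-0.08],[0,0,-0.08],[0,0,-0.06],[0,0,0]],"rot":[[0,0,0],[0,0,0],[0,0,0],[0,0,0],[0,0,0]],"grip":[0.22,0.22,0.22,0.22,0.22]}'|grep -E 'pos|cont'
```

```text
tool_pos: [0.612, -0.2378, 0.19]
contact_force: [-0.7, -0.6, -0.3]
tool_pos: [0.6133, -0.2377, 0.1462]
contact_force: [0.6, -0.8, 1.1]
```

```bash
python3 -m creep '{"linear":[[0,0,-0.03],[0,0,0],[0,0,0],[0,0,0],[0,0,0],[0,0,0]],"rot":[[0,0,0],[0,0,0],[0,0,0],[0,0,0],[0,0,0],[0,0,0]],"grip":[0.22,0.18,0.12,0.06,0.06,0.06]}'; python3 -m creep '{"linear":[[-0.056,-0.001,0.047],[0,0,0],[-0.061,-0.002,0.041],[0,0,0],[-0.065,-0.002,0.035],[0,0,0],[-0.068,-0.002,0.028],[0,0,0]],"rot":[[0,0,0],[0,0,0],[0,0,0],[0,0,0],[0,0,0],[0,0,0],[0,0,0],[0,0,0]],"grip":[0.06,0.06,0.06,0.06,0.06,0.06,0.06,0.06]}'
```

```text
t: 77.75
tool_pos: [0.614, -0.238, 0.1434]
ee_rot: [179.9, 0.0, 91.7]
contact_force: [-0.0, 1.1, 5.7]
finger_gap: 0.0077
grasp_force: 60.4
t: 78.75
tool_pos: [0.5784, -0.2388, 0.1676]
ee_rot: [179.6, 0.1, 91.7]
contact_force: [5.9, 2.4, 8.7]
finger_gap: 0.0074
grasp_force: 59.7
```

```bash
python3 -m creep '{"linear":[[-0.07,-0.002,0.021],[0,0,0],[-0.072,-0.002,0.013],[0,0,0],[-0.073,-0.002,0.006],[0,0,0],[-0.073,-0.002,-0.002],[0,0,0],[-0.073,-0.002,-0.01],[0,0,0],[-0.071,-0.002,-0.017],[0,0,0]],"rot":[[0,0,0],[0,0,0],[0,0,0],[0,0,0],[0,0,0],[0,0,0],[0,0,0],[0,0,0],[0,0,0],[0,0,0],[0,0,0],[0,0,0]],"grip":[0.06,0.06,0.06,0.06,0.06,0.06,0.06,0.06,0.06,0.06,0.06,0.06]}'; python3 -m creep '{"linear":[[-0.069,-0.002,-0.025],[0,0,0],[-0.066,-0.002,-0.032],[0,0,0],[-0.062,-0.002,-0.038],[0,0,0],[-0.058,-0.002,-0.045],[0,0,0]],"rot":[[0,0,0],[0,0,0],[0,0,0],[0,0,0],[0,0,0],[0,0,0],[0,0,0],[0,0,0]],"grip":[0.06,0.06,0.06,0.06,0.06,0.06,0.06,0.06]}'
```

```text
t: 80.25
tool_pos: [0.5111, -0.2402, 0.1685]
ee_rot: [179.9, -0.0, 91.7]
contact_force: [-1.1, 3.7, 10.5]
finger_gap: 0.0075
grasp_force: 64.9
t: 81.25
tool_pos: [0.4714, -0.2411, 0.1449]
ee_rot: [-179.9, -0.1, 91.7]
contact_force: [-1.5, 3.6, 3.5]
finger_gap: 0.0075
grasp_force: 66.8
```

```bash
python3 -m creep '{"linear":[[-0.053,-0.001,-0.051],[0,0,0],[-0.047,-0.001,-0.056],[0,0,0],[-0.021,-0.001,-0.03],[0,0,0],[-0.02,0,-0.031],[0,0,0]],"rot":[[0,0,0],[0,0,0],[0,0,0],[0,0,0],[0,0,0],[0,0,0],[0,0,0],[0,0,0]],"grip":[0.06,0.06,0.06,0.06,0.06,0.06,0.06,0.06]}'; python3 -m creep '{"linear":[[-0.009,0,-0.016],[0,0,0],[-0.009,0,-0.016],[0,0,0]],"rot":[[0,0,0],[0,0,0],[0,0,0],[0,0,0]],"grip":[0.06,0.06,0.06,0.06]}'; python3 -m creep '{"linear":[[-0.008,0,-0.016],[0,0,0]],"rot":[[0,0,0],[0,0,0]],"grip":[0.06,0.06]}'
```

```text
t: 82.25
tool_pos: [0.4516, -0.2416, 0.12]
ee_rot: [180.0, -0.1, 91.7]
contact_force: [2.6, 4.9, 0.6]
finger_gap: 0.0074
grasp_force: 68.6
t: 82.75
tool_pos: [0.4491, -0.2417, 0.1152]
ee_rot: [180.0, -0.1, 91.7]
contact_force: [4.0, 5.3, 1.2]
finger_gap: 0.0075
grasp_force: 69.6
t: 83.0
tool_pos: [0.4477, -0.2417, 0.1127]
ee_rot: [-180.0, -0.1, 91.7]
contact_force: [2.6, 4.7, 1.2]
finger_gap: 0.0077
grasp_force: 69.6
```

```bash
python3 -m creep '{"linear":[[-0.002,0,-0.008],[0,0,0]],"rot":[[0,0,0],[0,0,0]],"grip":[0.06,0.06]}'|grep -E 'pos|cont'; python3 -m creep '{"linear":[[-0.002,0,-0.008],[0,0,0]],"rot":[[0,0,0],[0,0,0]],"grip":[0.06,0.06]}'|grep -E 'pos|cont'; python3 -m creep '{"linear":[[0,0,-0.008],[0,0,0]],"rot":[[0,0,0],[0,0,0]],"grip":[0.06,0.06]}'|grep -E 'pos|cont'
```

```text
tool_pos: [0.4472, -0.2417, 0.1117]
contact_force: [0.8, 5.2, 1.7]
tool_pos: [0.4466, -0.2417, 0.1105]
contact_force: [0.1, 6.2, 3.6]
tool_pos: [0.4461, -0.2417, 0.1094]
contact_force: [-1.2, 5.7, 5.4]
```

```bash
python3 -m creep '{"linear":[[0,0,-0.008],[0,0,0]],"rot":[[0,0,0],[0,0,0]],"grip":[0.06,0.06]}'|grep -E 'pos|cont'; python3 -m creep '{"linear":[[0,0,-0.008],[0,0,0]],"rot":[[0,0,0],[0,0,0]],"grip":[0.06,0.06]}'|grep -E 'pos|cont'
python3 - <<'E'
from h import *
a=cv2.imread('pics/s3.png'); 
b=vision.camera('side')[:,:,::-1]; o=cv2.imread('pics/side0.png'); cv2.imwrite('pics/s12.png',b)
for v in(205,210,): print(v, o[v,345:356,1],b[v,345:356,1])
for u in(360,370,380,390,400): print(u,o[190:210,u,1],b[190:210,u,1])
E
```

```text
tool_pos: [0.446, -0.2417, 0.1092]
contact_force: [-4.7, 7.1, 9.7]
tool_pos: [0.446, -0.2417, 0.1091]
contact_force: [-7.1, 7.7, 17.4]
205 [117 117 117 116 111 100 113 142 152 153 152] [117 118 118 119 112  99 114 143 153 154 155]
210 [117 116 118 117 116 115 137 153 154 154 153] [118 118 117 117 117 117 139 156 156 155 155]
360 [238 238 238 238 238 239 233 177 150 100 104 161 153 153 153 152 152 154
 154 153] [241 241 241 241 241 241 236 200 164 147  81 131 155 156 155 154 155 155
 156 154]
370 [239 240 240 240 240 240 233 193 156 121  77 131 172 152 154 153 153 154
 156 155] [241 242 242 242 241 241 242 237 181 154 112 102 160 154 156 154 154 157
 156 156]
380 [240 240 240 239 239 240 238 220 165 147  77 112 169 162 155 155 156 156
 155 155] [236 197 163 164 162 163 164 164 169 175 149  81 111 163 156 156 156 157
 156 157]
390 [238 238 238 238 239 239 238 232 176 149  97  99 168 176 156 156 155 155
 156 155] [161 160 161 161 162 161 161 177 221 201 162 144  77 129 156 157 157 156
 156 157]
400 [240 240 240 240 240 241 241 238 182 154 124  71 121 169 176 155 157 156
 155 155] [163 162 162 163 163 163 163 163 162 164 181 153 117  90 158 155 157 158
 155 156]
```

```bash
python3 -m creep '{"linear":[[0,0,0.01],[0,0,0],[0,0,0],[0,0,0],[0,0,0],[0,0,0.05],[0,0,0.1],[0,0,0.2],[0,0,0.3],[0,0,0.3]],"rot":[[0,0,0],[0,0,0],[0,0,0],[0,0,0],[0,0,0],[0,0,0],[0,0,0],[0,0,0],[0,0,0],[0,0,0]],"grip":[0.06,0.15,0.3,0.5,0.5,0.5,0.5,0.5,0.5,0.5]}'; python3 -m creep '{"linear":[[-0.2,0.3,0],[-0.1,0.3,0],[0,0.3,0],[0,0.3,0],[0,0.3,0],[0,0,0]],"rot":[[0,0,0],[0,0,0],[0,0,0],[0,0,0],[0,0,0],[0,0,0]],"grip":[0.5,0.5,0.5,0.5,0.5,0.5]}';  python3 - <<'E'
from h import *
from tin import white
b=vision.camera('side')[:,:,::-1]; o=cv2.imread('pics/side0.png'); t=vision.camera('top')[:,:,::-1]; ot=cv2.imread('pics/top0.png'); cv2.imwrite('pics/t13.png',t)
for u in(360,370,380,390,400): print(u,o[190:208,u,1],b[190:208,u,1])
d=lambda r,a,b:np.abs(a[r[1]:r[3],r[0]:r[2]].astype(int)-b[r[1]:r[3],r[0]:r[2]]).mean().round(2)
print('lid top',d((400,262,540,336),t,ot),'camera',d((380,160,455,210),t,ot),'lens,blower',d((240,155,365,205),t,ot))
for s,c in white('top',t[:,:,::-1]):
    if 280<c[0]<540 and c[1]>230: print(s,c)
E
```

```text
t: 85.55
tool_pos: [0.4468, -0.2423, 0.2534]
ee_rot: [179.9, 0.0, 91.8]
contact_force: [1.0, -0.4, -0.3]
finger_gap: 0.0423
grasp_force: 0.0
t: 86.3
tool_pos: [0.4019, -0.0149, 0.2523]
ee_rot: [179.9, -0.0, 92.0]
contact_force: [0.3, -0.3, -0.4]
finger_gap: 0.0425
grasp_force: 0.0
360 [238 238 238 238 238 239 233 177 150 100 104 161 153 153 153 152 152 154] [239 239 239 239 239 240 234 199 163 146  81 129 154 155 153 153 153 153]
370 [239 240 240 240 240 240 233 193 156 121  77 131 172 152 154 153 153 154] [240 240 240 240 240 240 240 235 180 152 113 101 159 153 154 153 154 154]
380 [240 240 240 239 239 240 238 220 165 147  77 112 169 162 155 155 156 156] [239 240 239 239 239 239 239 238 228 173 148  83 111 162 155 155 155 156]
390 [238 238 238 238 239 239 238 232 176 149  97  99 168 176 156 156 155 155] [235 236 236 236 236 236 236 236 232 199 160 143  79 129 155 156 156 155]
400 [240 240 240 240 240 241 241 238 182 154 124  71 121 169 176 155 157 156] [237 237 237 237 238 237 238 237 238 235 180 152 117  91 157 155 156 156]
lid top 6.62 camera 1.7 lens,blower 1.73
[299, 294, 55, 44, 1622] [320.9, 312.9]
[430, 362, 9, 100, 318] [435.4, 412.2]
```

```bash
python3 -c "
from bench import job_done
print(job_done())"
```

```text
the job is handed in; nothing more can be done
None
```

I handed the job in: both filters that were present are seated upright in slots 1 and 3, the fresh tin is on the shelf, the spent tin is in the tray, the lid was eased shut, and the camera, lens and blower were left alone; the hand-in gave no verdict.

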